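# Scoop a dropped guide roller from under the bench shelf and fit it in its stand

### The arm

A 6-joint arm with a two-finger parallel gripper is mounted at the origin on the work surface. World frame = base frame: x ahead of the robot, y to its left, z up, the work surface at z = 0. Lengths are in m, angles in rad, forces in N, time in s.
With the tool pointing down it reaches from about 0.375 to 0.975 m from the base axis. Payload 3.8 kg.
Tool frame: the origin (TCP) lies on the mounting face of the last link; the fingertips stand 173 mm ahead of it and the grasp point (between the pads) lies 155 mm ahead of it; z points along the fingers, y is the direction in which the jaws open and shut (so a half turn about z gives the same grasp; the last joint's range is limited). The gripper opens to 85 mm and grips with 20 to 120 N. Pads are 22 mm wide; open, the fingers measure 114 mm over their backs; the gripper's body (76 mm by 85 mm) begins 54 mm behind the grasp point. The pads swing forward as they close: fully open they stand 13 mm farther back than shut.
Start: joints at [-1.378, 0.264, 1.604, -0, 1.274, -0.037], TCP at [0.154, -0.657, 0.405] pointing down, gripper open.
Joint ranges: [-2.63, 2.63], [-0.94, 2.18], [0.31, 2.57], [-1.31, 4.45], [0, 2.66], [-2.55, 2.55]. Speed limits (rad/s): [2.57, 2.57, 3.14, 3.14, 3.14, 3.14].

### API

Orientations are given as a rotation vector (axis times angle).
In Python, from workcell import bot, imaging, order gives the robot as it stands. The module is installed in compiled form; this text tells all that it offers.
- The arm moves only by the shell command python3 -m creep 'ROWS' [OPENING] [FORCE]. ROWS is JSON, a list of rows, each an object with "slide": the shift along the tool's x, y, z each as a share of 25 mm, from -1 to 1, a list of three; "angular": the turn, a rotation vector about the tool's x, y, z each as a share of 4 degrees, from -1 to 1, a list of three. A call has 1 to 5 rows; each row shifts and turns the commanded pose from where the row before left it, along the tool's axes as they then stand; what a row does not reach is not made up. A row lasts 1/12 s, in which the tool goes at most 41.7 mm and 7.16 degrees, less where a joint would pass 70% of its speed; a pose out of reach is approached as far as the arm can. A call with a number of a shift or a turn outside -1 to 1 is refused whole. A call with a gripper value outside its range is refused whole. OPENING is the closure, from -1 (fully open) to 1 (shut), set as the call begins (- or left out, the last holds). The fingers move at their own pace and stop on an object; FORCE is the grip in N (left out, the last holds). Time passes only in rows, so rows that do not move let the fingers close. It gives the time, the measured TCP pose, the force and the opening at its end, in the units of the state.
- bot.read_state(): the state, without advancing time (a new reading comes with each control period).
- imaging.read_camera(name): name is "scene" or "top"; returns (picture, depth): 480x640x3 uint8, red, green, blue; 480x640 float32, m along the optical axis (not along the pixel's ray), 0 where there is no reading.
- imaging.camera_model(name): a dict with "fovy" (degrees; the focal length in pixels is half the picture's height over the tangent of half this angle, whatever the lens; pixels are square), "cx", "cy" (the principal point, pixels), "camera_from_world" (4x4, takes a point from world to camera coordinates). Camera axes: x right, y down, z forward; pixel columns grow to the right and rows downward; lengths in m; the calibration is good to about 2 mm. A picture is of the moment at which its call begins. camera_model takes no time and is no camera call.
- order.finish_job(): hands the job in, once; it reports no verdict.
The state is a dict: "time": time; "q": joint angles; "joint_vel": joint speeds; "joint_torque": joint torques, N m; "tool_pos": TCP position; "tcp_rot": TCP orientation; "wrist_force": force on the tool from outside, world axes, zero at the start; "torque": the same for the moment, N m; "width": opening from 0.0 (shut) to 1.0 (fully open).
Only numpy, scipy, OpenCV 4.12 (cv2) and the standard library are available. Lean on these libraries where they do the work, as an engineer would, in place of code of your own. Each camera call takes 0.05 s, during which the arm holds its last target.

### The job

The guide roller has rolled in under the low shelf on the bench. Take the sheet-metal scoop by its handle, slide it in under the shelf lip until the roller rides up into the scoop, draw roller and scoop out together, and leave the scoop lying flat on the bench clear of the shelf. Then put the roller into the stand so that both axle ends rest fully home in the open slots, without disturbing the glue bottle, the sanding block or the tape measure.

Things in the scene. Friction and masses are not known exactly. Their poses are not given: they have to be found in the camera images.
- shelf: Low slatted shelf fixed to the bench, 340 mm wide, open in front and at both ends. Origin: on the bench, middle of the foot of the back board's front face; +x into the back board, away from the opening, y along it, z up. Back board 150 mm high. A 20 mm square leg at each front corner (centres x -118, y +-158 mm). Roller starts beneath, centre 35 to 75 mm before the back board, axle roughly along y.
- shelf_lip (a point): Middle of the shelf's lower front edge: x -130, z 80 mm in the shelf's frame, same axes. Slats along y with gaps of about 22 mm between them, through which the roller shows from above, fill the 130 mm from here to the back board (underside 80 mm, top 98 mm above the bench); a 15 mm thick front rail rises from this edge to 155 mm above the bench.
- scoop: Aluminium dustpan-like scoop with a wooden handle, 119 mm wide, 0.28 kg, loose, flat on the bench. Origin: on its underside, mid-width, below the trough for the roller; +x out of the mouth, z up. Floor 2 mm high from the ridge at x +9.5 to x -10 mm, then sloping up to 8 mm at x -55. Side walls 16 mm high, x -57 to +7 mm, 113 mm apart inside; back wall 22 mm high at x -57.
- scoop_edge (a point): Middle of the scoop's 1.5 mm thick front edge (x +23 mm, on the bench). From it a ramp rises to the 4.5 mm high ridge at x +9.5. Pushed square against the back board, or to within 3 mm of it, the scoop gets its ridge under the roller, which settles in the trough: centre 0 to 10 mm behind the scoop's origin, 22 mm above the bench.
- scoop_grip (a point): Point to grip, on the handle's centre line: x -125, z 56.5 mm in the scoop's frame, 18 mm short of the handle's top end. Bar 16 mm thick along the scoop's y (grip across y), 22 mm deep, rising backwards at 50 degrees to the bench. With the scoop fully in, it is 18 mm outside the shelf rail: an upright gripper would hit the rail; lean it back 25 to 50 degrees, fingers down and towards the mouth.
- roller: Guide roller, loose: white nylon cylinder 40 mm in diameter, 60 mm long, on a steel axle 8 mm in diameter and 96 mm long over all (18 mm stub at each end); one rigid piece, about 0.16 kg. Origin at its centre; its y axis is the axle; x and z turn as it rolls. Either way round is the same.
- roller_end_a (a point): Centre of the axle's end at +y of the roller (48 mm from its centre).
- roller_end_b (a point): Centre of the axle's end at -y of the roller (48 mm from its centre).
- stand: Roller stand fixed to the bench: grey base plate 90 x 120 x 10 mm with two upright steel cheeks, 6 mm thick, 70 mm apart inside, 77 mm high. Origin: on the bench under its middle, z up; the seated axle lies along y. Each cheek has an open-topped slot 10 mm wide (x), bottom 46 mm above the bench, flaring from 62 mm height to about 26 mm wide at the top.
- stand_seat (a point): Where the roller's centre is when seated: middle of the stand, 50 mm above the bench.
- glue: White glue bottle 52 mm in diameter, 130 mm high, standing on the shelf. Origin under its middle. Leave it alone.
- sanding_block: Cork sanding block 110 x 65 x 35 mm lying on the bench. Origin under its middle. Leave it alone.
- tape_measure: Black tape measure 70 x 35 x 64 mm standing on the bench, its steel hook to +x. Origin under its middle. Leave it alone.
Things that resemble listed ones, but are neither listed nor needed, are in the scene too. Leave any red look-alike of the scoop alone.

How it is judged:
By the outcome, as a careful person would: the job done as asked, in the order asked, and still so for the second after the job is handed in, with the robot touching nothing.
It also fails if it takes over 72 s, if anything falls off the work surface, if the arm or the gripper's body presses on something with over 40 N, if the wrist force passes 120 N, or if a joint passes its speed limit or range.

## Working session

There is one attempt and no reset: what is moved stays moved. The work goes in short steps, Python scripts to look and compute and a shell command to move; the robot and the scene stay as the last step left them, time stands still between calls to the robot, and variables do not carry over. Pictures are saved under pics/ and viewed, and the job is handed in when it is done.

```bash
mkdir -p pics; ls; cat > h.py <<'E'
import numpy as np, cv2
from workcell import bot, imaging, order
from scipy.spatial.transform import Rotation as R
def snap(name,tag):
    p,d=imaging.read_camera(name)
    cv2.imwrite(f'pics/{tag}.png',p[:,:,::-1]); np.save(f'pics/{tag}.npy',d)
    return p,d
def cam(name):
    m=imaging.camera_model(name); f=240/np.tan(np.radians(m['fovy'])/2)
    return f,m['cx'],m['cy'],np.array(m['camera_from_world'])
def pw(name,u,v,z=None,d=None):
    """pixel to world by plane z or by depth d"""
    f,cx,cy,T=cam(name); Ti=np.linalg.inv(T)
    r=np.array([(u-cx)/f,(v-cy)/f,1.])
    if d is not None: return (Ti@np.r_[r*d,1])[:3]
    o=Ti[:3,3]; w=Ti[:3,:3]@r
    return o+w*(z-o[2])/w[2]
def proj(name,P):
    f,cx,cy,T=cam(name); c=T[:3,:3]@np.asarray(P)+T[:3,3]
    return np.array([cx+f*c[0]/c[2],cy+f*c[1]/c[2],c[2]])
def tri(pixels):
    A=[];b=[]
    for n,u,v in pixels:
        f,cx,cy,T=cam(n); 
        for k,val in ((0,(u-cx)/f),(1,(v-cy)/f)):
            A.append(T[k,:3]-val*T[2,:3]); b.append(val*T[2,3]-T[k,3])
    x,res,_,_=np.linalg.lstsq(np.array(A),np.array(b),rcond=None); return x,res
def crop(tag,u0,v0,u1,v1,s,out):
    im=cv2.imread(f'pics/{tag}.png')[v0:v1,u0:u1]
    cv2.imwrite(f'pics/{out}.png',cv2.resize(im,None,fx=s,fy=s,interpolation=cv2.INTER_CUBIC))
E
python3 - <<'E'
from h import *
print(bot.read_state())
for n in('scene','top'):
    snap(n,n+'0'); print(n,imaging.camera_model(n))
E
```

```text
pics
{'time': 0.0, 'q': array([-1.37787289e+00,  2.64783843e-01,  1.60538508e+00, -1.58978776e-05,
        1.27369252e+00, -3.69013743e-02]), 'joint_vel': array([-4.21139846e-04,  1.00169391e-03, -3.45382344e-04, -1.89709254e-04,
        9.68119000e-05, -4.28091003e-04]), 'joint_torque': array([ 6.73573504e-04, -5.15110517e+01, -3.67312610e+01, -4.35618367e-04,
        1.30118037e-02,  1.66676838e-06]), 'tool_pos': array([ 0.15369885, -0.65691746,  0.40333491]), 'tcp_rot': array([-3.11862666e+00, -3.59962058e-01,  3.01315437e-04]), 'wrist_force': array([ 0.33236537, -0.06545381, -0.34540233]), 'torque': array([ 0.07292587, -0.03735732,  0.02569478]), 'width': 1.0026315009517335}
scene {'fovy': 52.82918740790437, 'cx': 326.2521348576199, 'cy': 244.2674061095735, 'camera_from_world': array([[ 0.60307239,  0.79762006,  0.01029231, -0.30067251],
       [ 0.64117967, -0.47703287, -0.60110587, -0.30450655],
       [-0.47454433,  0.36910957, -0.79910312,  1.5693973 ],
       [ 0.        ,  0.        ,  0.        ,  1.        ]])}
top {'fovy': 46.238164836801566, 'cx': 325.856102833716, 'cy': 235.3725433856732, 'camera_from_world': array([[ 0.028981  , -0.9995314 ,  0.00985352, -0.06333557],
       [-0.98367664, -0.03026994, -0.17738093,  0.55678094],
       [ 0.17759608, -0.004552  , -0.98409294,  1.17342094],
       [ 0.        ,  0.        ,  0.        ,  1.        ]])}
```

View pics/scene0.png

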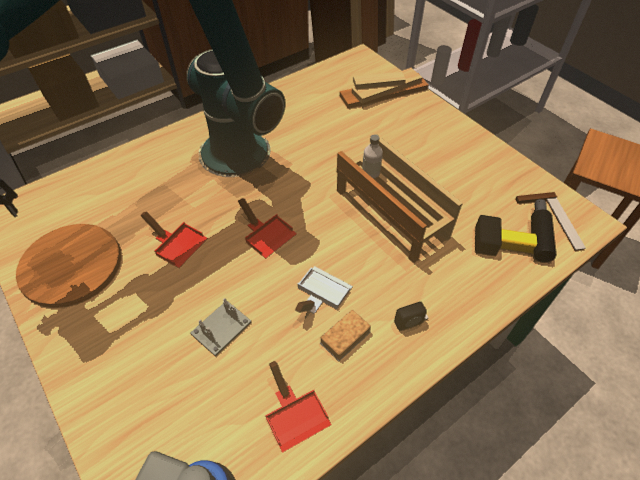

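View pics/top0.png

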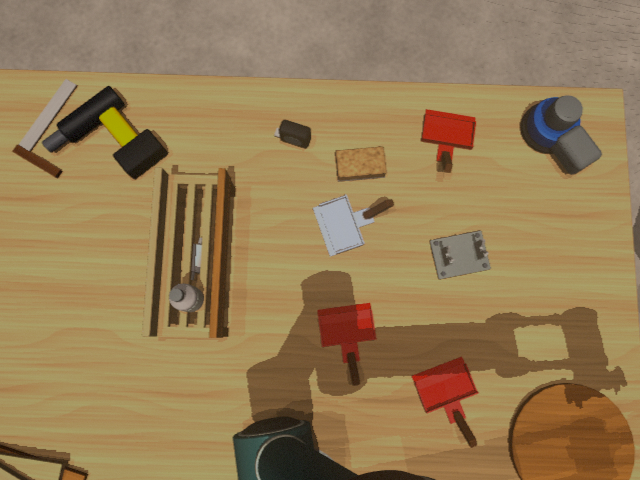

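```bash
python3 - <<'E'
from h import *
crop('top0',130,150,260,350,3,'c1'); crop('top0',300,180,420,270,6,'c2'); crop('scene0',280,250,380,330,7,'c3'); crop('scene0',320,120,480,270,5,'c4')
crop('top0',420,220,500,290,8,'c5')
E
```

```text
(no output)
```

View pics/c1.png

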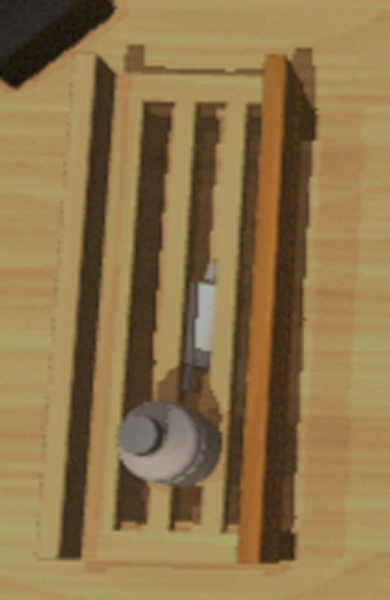

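View pics/c2.png

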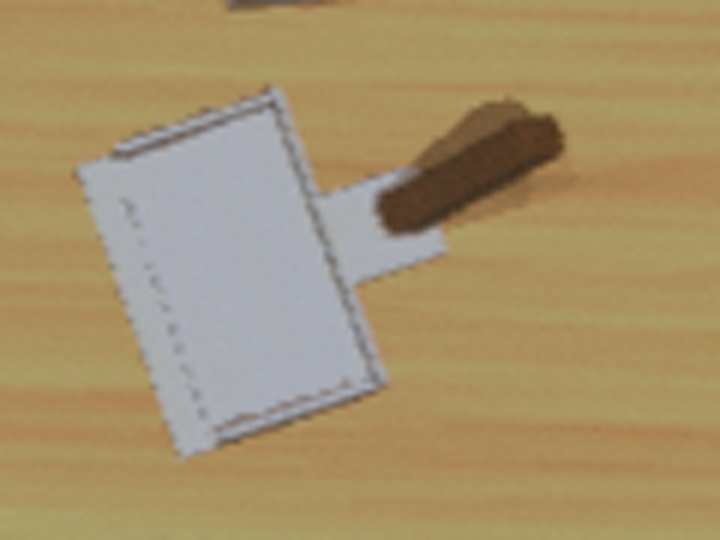

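View pics/c3.png

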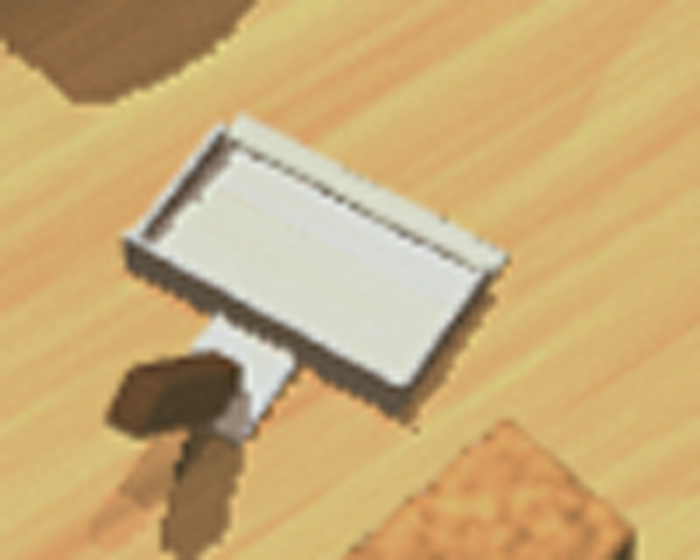

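View pics/c4.png

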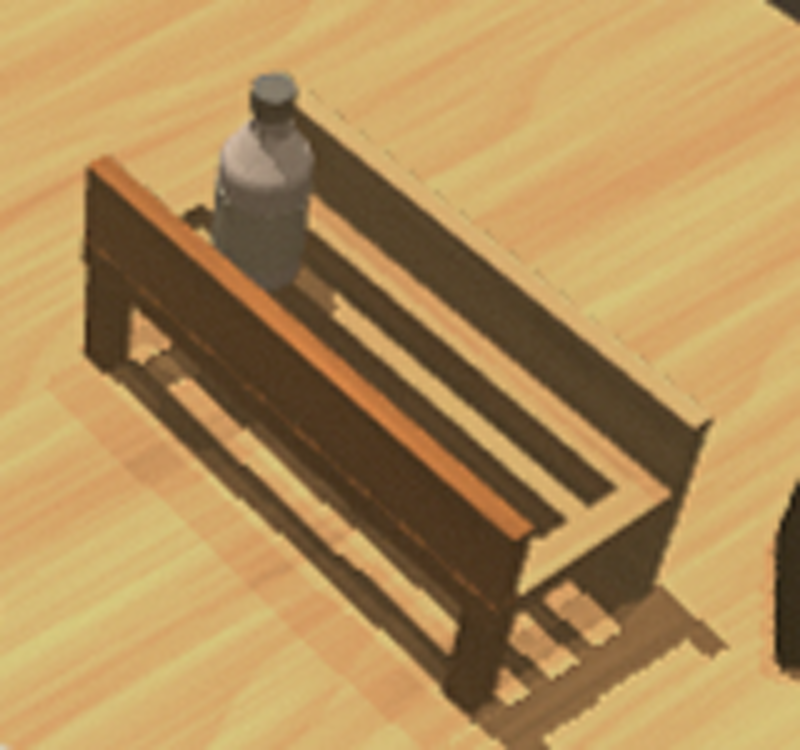

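View pics/c5.png

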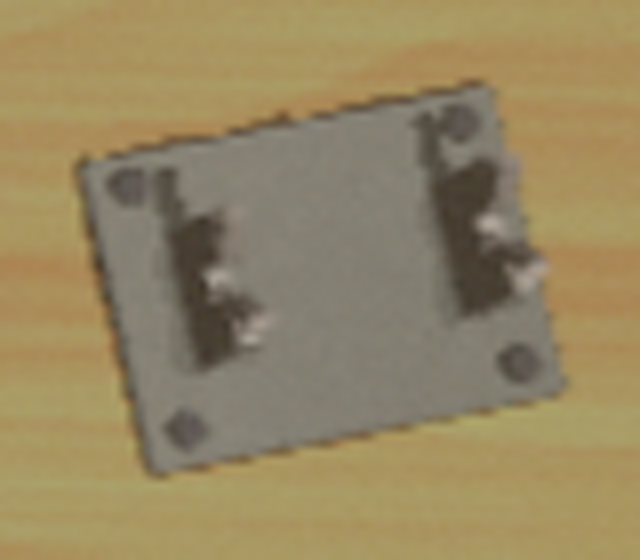

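```bash
cat > pc.py <<'E'
from h import *
def cloud(name,tag,u0,v0,u1,v1):
    d=np.load(f'pics/{tag}.npy'); im=cv2.imread(f'pics/{tag}.png')[:,:,::-1]
    f,cx,cy,T=cam(name); Ti=np.linalg.inv(T)
    v,u=np.mgrid[v0:v1,u0:u1]; u=u.ravel();v=v.ravel(); z=d[v,u]; k=z>0; u,v,z=u[k],v[k],z[k]
    P=np.c_[(u-cx)/f*z,(v-cy)/f*z,z]
    return P@Ti[:3,:3].T+Ti[:3,3],im[v,u],np.c_[u,v]
E
python3 - <<'E'
from pc import *
np.set_printoptions(precision=4,suppress=True)
print('cams',[np.linalg.inv(cam(n)[3])[:3,3] for n in('scene','top')])
# noise check
P,c,uv=cloud('top','top0',360,260,420,290); print('bench z',P[:,2].mean(),P[:,2].std())
P,c,uv=cloud('scene','scene0',560,200,580,210); print('bench z',P[:,2].mean(),P[:,2].std())
# stand
for u,v in((430.25,240),(481.25,231),(490.6,268.1),(438.75,279.4)): print('stand',pw('top',u,v,z=.01))
for u,v in((313,208.7),(330.3,256.3)): print('edge',pw('top',u,v,z=.001))
# scene scoop edge corners
for u,v in((280+240/7,250+117/7),(280+508/7,250+260/7)): print('edge sc',pw('scene',u,v,z=.001))
for nm,tag,b in(('top','top0',(135,155,250,345)),('scene','scene0',(325,130,470,265))):
    P,c,uv=cloud(nm,tag,*b)
    s=(P[:,2]>.143)&(P[:,2]<.16)
    print(nm,'top pts',s.sum())
    Q=P[s][:,:2]
    np.save(f'pics/hi_{nm}.npy',P)
    h=np.histogram(P[:,2],bins=np.arange(-.01,.25,.01)); print(h[0])
# handle
for nm,tag,b in(('top','top0',(300,180,400,265)),('scene','scene0',(290,255,360,325))):
    P,c,uv=cloud(nm,tag,*b); s=P[:,2]>.03; print(nm,'handle n',s.sum(),P[s].mean(0),P[s].min(0),P[s].max(0))
E
```

```text
cams [array([ 1.1213, -0.4847,  1.0742]), array([ 0.3411, -0.0411,  1.2541])]
bench z -0.0007142800865435596 0.0024580145745081864
bench z -0.0014114454606784324 0.003109886898644505
stand [ 0.5623 -0.2819  0.01  ]
stand [ 0.5865 -0.3974  0.01  ]
stand [ 0.5028 -0.4166  0.01  ]
stand [ 0.474  -0.3005  0.01  ]
edge [ 0.6283 -0.0158  0.001 ]
edge [ 0.5198 -0.0583  0.001 ]
edge sc [ 0.525  -0.0603  0.001 ]
edge sc [ 0.6366 -0.0183  0.001 ]
top top pts 2880
[6214 4408   98  122  259  131  127   13   65  547 4009  912  409  409
  417 1191 1813   36   89  187  129   19   13  139    9]
scene top pts 1423
[10046  2358    74    64    98   215    87    51   172   639  1629   527
   499   528   567   886   681    53    64    94    52    25    25    55
     0]
top handle n 223 [ 0.6235 -0.1639  0.0559] [ 0.6096 -0.1907  0.0301] [ 0.6412 -0.1368  0.08  ]
scene handle n 356 [ 0.6852 -0.1242  0.0431] [ 0.6164 -0.1935  0.0301] [ 0.7414 -0.0713  0.077 ]
```

```bash
python3 - <<'E'
from pc import *
np.set_printoptions(precision=4,suppress=True)
def fit(Q):
    vx,vy,x0,y0=cv2.fitLine(Q.astype(np.float32),cv2.DIST_HUBER,0,.001,.001).ravel()
    if vx<0: vx,vy=-vx,-vy
    t=(Q-[x0,y0])@[vx,vy]; n=(Q-[x0,y0])@[-vy,vx]
    return np.degrees(np.arctan2(vy,vx)),np.array([x0,y0])+[vx*(t.min()+t.max())/2,vy*(t.min()+t.max())/2],np.percentile(t,[1,99]).ptp() if hasattr(t,'ptp') else np.ptp(t),n.std()
P=np.load('pics/hi_scene.npy')
s=(P[:,2]>.11)&(P[:,2]<.14); Q=P[s]
# separate by y
h=np.histogram(Q[:,1],bins=np.arange(.1,.42,.01)); print(h)
for nm in('scene','top'):
    P=np.load(f'pics/hi_{nm}.npy'); s=(P[:,2]>.146)&(P[:,2]<.160); Q=P[s]; print(nm,np.histogram(Q[:,1],bins=np.arange(.1,.42,.01))[0])
    a=Q[Q[:,1]<.26]; b=Q[Q[:,1]>.27]
    for q in(a,b): print(fit(q[:,:2]),q[:,:2].min(0),q[:,:2].max(0),q[:,2].mean())
E
```

```text
(array([  0,   0,   0,   0,   0, 482, 259,   7,   0,  32,  41,  27,  16,
        10,   0,   0,   0,   0, 410, 304,   6,   0,   0,   0,   0,   0,
         0,   0,   0,   0,   0]), array([0.1 , 0.11, 0.12, 0.13, 0.14, 0.15, 0.16, 0.17, 0.18, 0.19, 0.2 ,
       0.21, 0.22, 0.23, 0.24, 0.25, 0.26, 0.27, 0.28, 0.29, 0.3 , 0.31,
       0.32, 0.33, 0.34, 0.35, 0.36, 0.37, 0.38, 0.39, 0.4 , 0.41]))
scene [  0   0   0   0   0 161 404 118   0  20  25  13  11   7   1   0   0   0
  82 253  80   0   0   0   0   0   0   0   0   0   0]
(np.float32(0.046003018), array([0.5049, 0.1657]), np.float64(0.3443158909814626), np.float64(0.0150783708414749)) [0.3327 0.1546] [0.6771 0.2418] 0.15231813100728814
(np.float32(0.31700307), array([0.5065, 0.2948]), np.float64(0.337098700475649), np.float64(0.004776241464407876)) [0.3379 0.2848] [0.675  0.3049] 0.1484775886843578
top [  0   0   0   0   0  22 864 495   0  12  26   8   2   1   0   0   0   0
  23 778 441   0   0   0   0   0   0   0   0   0   0]
(np.float32(0.59617716), array([0.5034, 0.1672]), np.float64(0.3380065481624126), np.float64(0.008519713294464635)) [0.3344 0.1591] [0.6724 0.2328] 0.15395144932346685
(np.float32(0.5207293), array([0.5023, 0.2979]), np.float64(0.33956999165519297), np.float64(0.004432150400560814)) [0.3325 0.2886] [0.6721 0.3074] 0.14951288464611326
```

```bash
python3 - <<'E'
from pc import *
np.set_printoptions(precision=4,suppress=True)
def fit(Q):
    vx,vy,x0,y0=cv2.fitLine(Q.astype(np.float32),cv2.DIST_HUBER,0,.001,.001).ravel()
    return np.degrees(np.arctan(vy/vx)), y0+vy/vx*(.5-x0), (np.abs((Q-[x0,y0])@[-vy,vx])).mean()
P=np.load('pics/hi_scene.npy'); s=(P[:,2]>.105)&(P[:,2]<.142); Q=P[s][:,:2]
print('rail front',fit(Q[Q[:,1]<.18])); print('board front',fit(Q[Q[:,1]>.26]))
P=np.load('pics/hi_top.npy'); s=(P[:,2]>.11)&(P[:,2]<.142); Q=P[s][:,:2]
print('T rail ',fit(Q[Q[:,1]<.185])); print('T board',fit(Q[Q[:,1]>.26]))
s=(P[:,2]>.146)&(P[:,2]<.16);Q=P[s][:,:2]
for lo,hi in((.1,.185),(.26,.32)):
    q=Q[(Q[:,1]>lo)&(Q[:,1]<hi)]; print(fit(q),np.percentile(q[:,1],[1,99]),q[:,0].min(),q[:,0].max())
# roller: white pixels top in slot gap
P,c,uv=cloud('top','top0',180,230,215,285)
w=(c.astype(int).min(1)>120)
P,uv,c=P[w],uv[w],c[w]
s=(P[:,2]<.06)&(P[:,2]>.005); print('roller n',s.sum(),P[s].mean(0),P[s].min(0),P[s].max(0))
E
python3 - <<'E'
from h import *
crop('top0',170,220,230,300,8,'c6'); crop('scene0',330,180,430,260,8,'c7')
E
```

```text
rail front (np.float32(0.5389989), np.float32(0.1592821), np.float64(0.001238510667908784))
board front (np.float32(0.6033463), np.float32(0.28936204), np.float64(0.0014014443431666947))
T rail  (np.float32(0.5579372), np.float32(0.16125289), np.float64(0.0003067192833211918))
T board (np.float32(0.5177802), np.float32(0.2912723), np.float64(0.0004982912961959801))
(np.float32(0.5443886), np.float32(0.16782777), np.float64(0.003966667272448981)) [0.1597 0.1764] 0.334364541091366 0.6724272112273839
(np.float32(0.5207293), np.float32(0.29786205), np.float64(0.0038301234533681806)) [0.2896 0.3063] 0.3325043512429194 0.672107309504137
roller n 123 [0.5097 0.2313 0.0364] [0.4842 0.2258 0.0205] [0.5493 0.2376 0.0427]
```

View pics/c6.png

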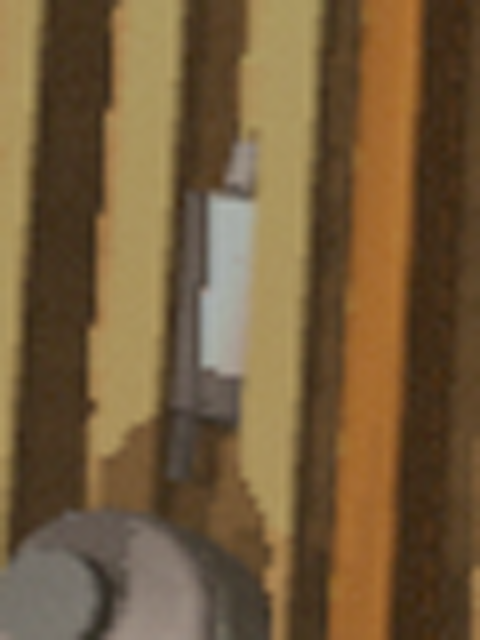

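```bash
python3 - <<'E'
from h import *
a=pw('top',201.8,236.3,z=.022);b=pw('top',192.5,280,z=.022); print(a,b,(a+b)/2,np.linalg.norm(a-b),np.degrees(np.arctan2(a[1]-b[1],a[0]-b[0])))
for v in(243.7,272.5): print(pw('top',193,v,z=.03))
print(pw('top',192,258,z=.022))
E
```

```text
[0.55292311 0.22862613 0.022     ] [0.45520823 0.24233081 0.022     ] [0.50406567 0.23547847 0.022     ] 0.09867125060639872 -7.983758873379049
[0.53443027 0.24507307 0.03      ]
[0.47086424 0.2405656  0.03      ]
[0.50371184 0.24688017 0.022     ]
```

View pics/c7.png

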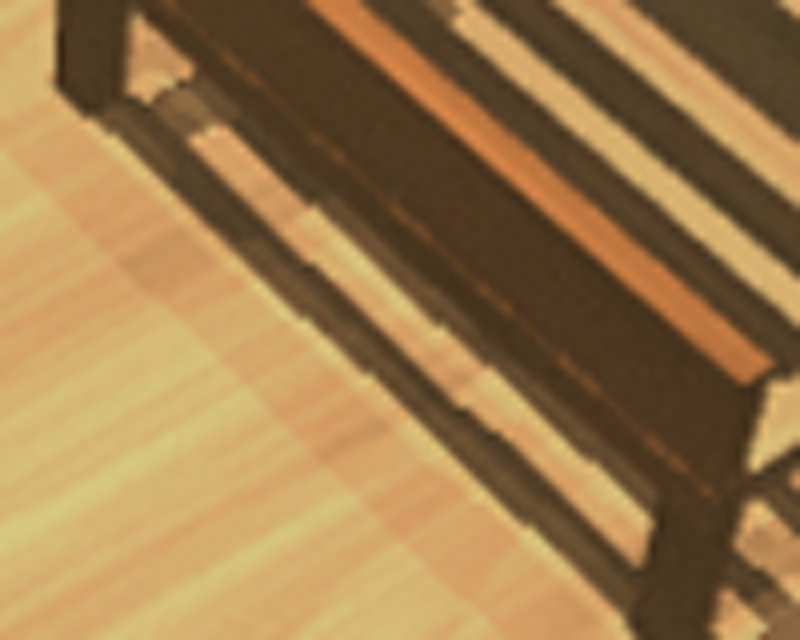

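```bash
python3 - <<'E'
from h import *
crop('scene0',180,285,265,365,8,'c8')
for p in((337,180),(385,178),(336,152)): print('block',pw('top',*p,z=.035))
for p in((307,125),(309,147),(279,138)): print('tape',pw('top',*p,z=.064))
E
```

```text
block [ 0.68812446 -0.06808745  0.035     ]
block [ 0.69620192 -0.17582041  0.035     ]
block [ 0.75363055 -0.06415274  0.035     ]
tape [0.80455536 0.00265253 0.064     ]
tape [ 0.75343768 -0.00356216  0.064     ]
tape [0.77215134 0.06366481 0.064     ]
```

View pics/c8.png

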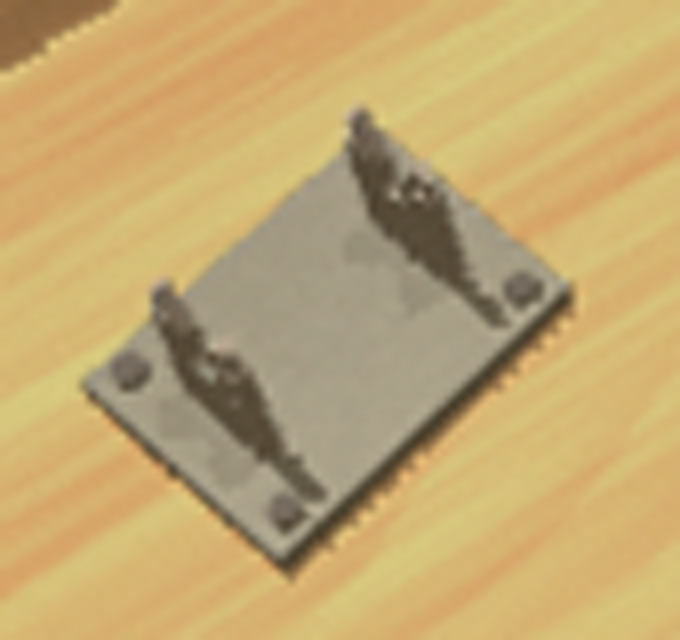

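```bash
cat > plan.py <<'E'
from h import *
np.set_printoptions(precision=3,suppress=True)
def target(grip,psi,lean,back=0.):
    """psi: heading lateral angle deg (tool y); lean deg about tool y; grip=grasp point"""
    p,l=np.radians([psi,lean]); f=np.array([-np.sin(p),np.cos(p),0]); y=np.array([np.cos(p),np.sin(p),0])
    z=np.sin(l)*f+np.array([0,0,-np.cos(l)]); x=np.cross(y,z)
    return np.asarray(grip,float)-z*(.155+back),np.c_[x,y,z]
def rows(T,n=None,P0=None,R0=None):
    s=bot.read_state()
    p=s['tool_pos'] if P0 is None else P0; Rm=R.from_rotvec(s['tcp_rot']).as_matrix() if R0 is None else R0
    t,Rt=T; w=R.from_matrix(Rm.T@Rt).as_rotvec()
    if n is None: n=int(np.ceil(max(np.linalg.norm(t-p)/.0249,np.degrees(np.linalg.norm(w))/4*1.0,1)))
    W=R.from_rotvec(w/n).as_matrix(); A=np.zeros((3,3)); M=Rm.copy()
    for k in range(n): A+=M; M=M@W
    sl=np.linalg.solve(A,t-p)/.025
    print('n',n,'slide',sl.round(3),'ang',(np.degrees(w/n)/4).round(3),'| pos',p,'to',t,'err mm',(t-p)*1e3,'rot deg',np.degrees(w))
def st():
    s=bot.read_state(); Rm=R.from_rotvec(s['tcp_rot']).as_matrix(); g=s['tool_pos']+.155*Rm[:,2]
    print('t',round(s['time'],2),'tcp',s['tool_pos'],'grasp',g,'z',Rm[:,2],'psi',np.degrees(np.arctan2(Rm[1,1],Rm[0,1])),'F',s['wrist_force'],'w',s['width'],'q',s['q'])
E
python3 - <<'E'
from plan import *
print([pw('scene',180+a/8,285+b/8,z=.01) for a,b in((85,382),(284,556),(570,290),(375,118))])
c=[pw('scene',180+a/8,285+b/8,z=.01) for a,b in((85,382),(284,556),(570,290),(375,118))]
print(np.mean(c,0))
rows(target([.630,-.176,.0565],21,40,.10))
rows(target([.630,-.176,.0565],21,0,.22))
E
```

```text
[array([ 0.507, -0.417,  0.01 ]), array([ 0.592, -0.397,  0.01 ]), array([ 0.568, -0.284,  0.01 ]), array([ 0.479, -0.301,  0.01 ])]
[ 0.537 -0.35   0.01 ]
n 26 slide [0.862 0.569 0.49 ] ang [ 0.326  0.284 -0.898] | pos [ 0.154 -0.657  0.403] to [ 0.689 -0.329  0.252] err mm [ 535.049  327.935 -151.63 ] rot deg [ 33.916  29.54  -93.429]
n 28 slide [ 1.058  0.284 -0.04 ] ang [-0.001 -0.001 -0.874] | pos [ 0.154 -0.657  0.403] to [ 0.63  -0.176  0.431] err mm [476.309 480.959  28.029] rot deg [ -0.082  -0.102 -97.835]
```

```bash
python3 -m creep '[{"slide":[0.86,0.57,0.3],"angular":[0.33,0.28,-0.9]},{"slide":[0.86,0.57,0.3],"angular":[0.33,0.28,-0.9]},{"slide":[0.86,0.57,0.3],"angular":[0.33,0.28,-0.9]},{"slide":[0.86,0.57,0.3],"angular":[0.33,0.28,-0.9]},{"slide":[0.86,0.57,0.3],"angular":[0.33,0.28,-0.9]}]' 0.1 40
python3 -c "
from plan import *
st(); rows(target([.630,-.176,.0565],21,40,.10))"
```

```text
time: 0.52
tool_pos: [0.2804, -0.6847, 0.3676]
tcp_rot: [-2.9, -0.814, -0.127]
wrist_force: [-0.4, 0.3, 0.3]
width: 0.452
t 0.52 tcp [ 0.28  -0.685  0.368] grasp [ 0.288 -0.662  0.214] z [ 0.046  0.145 -0.988] psi -58.32396519816231 F [-0.425  0.274  0.339] w 0.45223370526288925 q [-1.237  0.446  1.434  0.093  1.385 -0.236]
n 23 slide [0.771 0.53  0.485] ang [ 0.296  0.259 -0.819] | pos [ 0.28  -0.685  0.368] to [ 0.689 -0.329  0.252] err mm [ 408.297  355.663 -115.785] rot deg [ 27.23   23.857 -75.323]
```

```bash
for i in 1; do python3 -m creep '[{"slide":[0.85,0.58,0.5],"angular":[0.33,0.29,-0.91]},{"slide":[0.85,0.58,0.5],"angular":[0.33,0.29,-0.91]},{"slide":[0.85,0.58,0.5],"angular":[0.33,0.29,-0.91]},{"slide":[0.85,0.58,0.5],"angular":[0.33,0.29,-0.91]},{"slide":[0.85,0.58,0.5],"angular":[0.33,0.29,-0.91]}]'; done
python3 -m creep '[{"slide":[0.85,0.58,0.5],"angular":[0.33,0.29,-0.91]},{"slide":[0.85,0.58,0.5],"angular":[0.33,0.29,-0.91]},{"slide":[0.85,0.58,0.5],"angular":[0.33,0.29,-0.91]},{"slide":[0.85,0.58,0.5],"angular":[0.33,0.29,-0.91]},{"slide":[0.85,0.58,0.5],"angular":[0.33,0.29,-0.91]}]'
python3 -c "
from plan import *
st(); rows(target([.630,-.176,.0565],21,40,.10))"
```

```text
time: 0.93
tool_pos: [0.4114, -0.6631, 0.315]
tcp_rot: [-2.613, -1.213, -0.246]
wrist_force: [-0.5, -0.9, -0.0]
width: 0.45
time: 1.35
tool_pos: [0.531, -0.5952, 0.2782]
tcp_rot: [-2.274, -1.552, -0.35]
wrist_force: [0.1, -0.2, -0.3]
width: 0.449
t 1.35 tcp [ 0.531 -0.595  0.278] grasp [ 0.531 -0.529  0.138] z [-0.     0.429 -0.903] psi -19.459802660990558 F [ 0.078 -0.151 -0.274] w 0.44908598667226574 q [-0.93   0.696  1.25   0.259  1.56  -0.608]
n 13 slide [0.698 0.497 0.471] ang [ 0.27   0.235 -0.748] | pos [ 0.531 -0.595  0.278] to [ 0.689 -0.329  0.252] err mm [157.696 266.188 -26.309] rot deg [ 14.045  12.238 -38.91 ]
```

```bash
python3 -m creep '[{"slide":[0.86,0.6,0.45],"angular":[0.33,0.29,-0.91]},{"slide":[0.86,0.6,0.45],"angular":[0.33,0.29,-0.91]},{"slide":[0.86,0.6,0.45],"angular":[0.33,0.29,-0.91]},{"slide":[0.86,0.6,0.45],"angular":[0.33,0.29,-0.91]},{"slide":[0.86,0.6,0.45],"angular":[0.33,0.29,-0.91]}]'
python3 -c "
from plan import *
st(); rows(target([.630,-.176,.0565],21,40,.10))"
```

```text
time: 1.77
tool_pos: [0.6279, -0.4918, 0.2669]
tcp_rot: [-1.894, -1.831, -0.438]
wrist_force: [0.0, 0.3, -0.7]
width: 0.448
t 1.77 tcp [ 0.628 -0.492  0.267] grasp [ 0.614 -0.409  0.137] z [-0.091  0.535 -0.84 ] psi -0.12730751029464146 F [ 0.004  0.293 -0.666] w 0.44809063941087157 q [-0.766  0.742  1.217  0.329  1.656 -0.784]
n 8 slide [0.588 0.438 0.483] ang [ 0.233  0.201 -0.647] | pos [ 0.628 -0.492  0.267] to [ 0.689 -0.329  0.252] err mm [ 60.884 162.792 -15.079] rot deg [  7.457   6.442 -20.705]
```

```bash
python3 -m creep '[{"slide":[0.8,0.58,0.48],"angular":[0.3,0.26,-0.83]},{"slide":[0.8,0.58,0.48],"angular":[0.3,0.26,-0.83]},{"slide":[0.8,0.58,0.48],"angular":[0.3,0.26,-0.83]},{"slide":[0.8,0.58,0.48],"angular":[0.3,0.26,-0.83]},{"slide":[0.8,0.58,0.48],"angular":[0.3,0.26,-0.83]}]'
python3 -c "
from plan import *
st(); rows(target([.630,-.176,.0565],21,40,.10))"
```

```text
time: 2.18
tool_pos: [0.6864, -0.3682, 0.2694]
tcp_rot: [-1.521, -2.032, -0.504]
wrist_force: [0.6, 0.0, -0.6]
width: 0.452
t 2.18 tcp [ 0.686 -0.368  0.269] grasp [ 0.655 -0.276  0.148] z [-0.201  0.592 -0.78 ] psi 16.890361295154424 F [ 0.559  0.034 -0.615] w 0.4517307330374252 q [-0.608  0.733  1.247  0.385  1.722 -0.946]
n 2 slide [0.35  0.293 0.728] ang [ 0.182  0.158 -0.515] | pos [ 0.686 -0.368  0.269] to [ 0.689 -0.329  0.252] err mm [  2.379  39.134 -17.564] rot deg [ 1.458  1.26  -4.119]
```

```bash
python3 -m creep '[{"slide":[0.35,0.3,0.73],"angular":[0.18,0.16,-0.5]},{"slide":[0.3,0.25,0.7],"angular":[0.18,0.16,-0.5]},{"slide":[0,0,0],"angular":[0,0,0]}]'
python3 -c "
from plan import *
st(); rows(target([.630,-.176,.0565],21,40,.10)); snap('top','top1');snap('scene','scene1')
s=bot.read_state();Rm=R.from_rotvec(s['tcp_rot']).as_matrix()
for n in('top','scene'):
  for dz in (.155,.173): print(n,proj(n,s['tool_pos']+dz*Rm[:,2]), 'grip',proj(n,[.63,-.176,.0565]))
crop('top1',300,140,460,260,5,'c9'); crop('scene1',240,240,380,345,5,'c10')
"
```

```text
time: 2.43
tool_pos: [0.6882, -0.3278, 0.2496]
tcp_rot: [-1.424, -2.07, -0.517]
wrist_force: [-1.3, 0.4, -0.7]
width: 0.452
t 2.43 tcp [ 0.688 -0.328  0.25 ] grasp [ 0.652 -0.235  0.131] z [-0.234  0.602 -0.764] psi 21.005717695382014 F [-1.343  0.38  -0.736] w 0.4517760693454261 q [-0.565  0.727  1.302  0.396  1.699 -0.999]
n 1 slide [ 0.017  0.001 -0.104] ang [-0.04  -0.051 -0.032] | pos [ 0.688 -0.328  0.25 ] to [ 0.689 -0.329  0.252] err mm [ 0.511 -1.259  2.262] rot deg [-0.16  -0.205 -0.127]
top [420.386 186.324   1.16 ] grip [385.884 204.476   1.231]
top [414.058 189.83    1.172] grip [385.884 204.476   1.231]
scene [282.748 311.163   1.066] grip [301.044 306.492   1.16 ]
scene [286.095 310.33    1.083] grip [301.044 306.492   1.16 ]
```

View pics/c9.png

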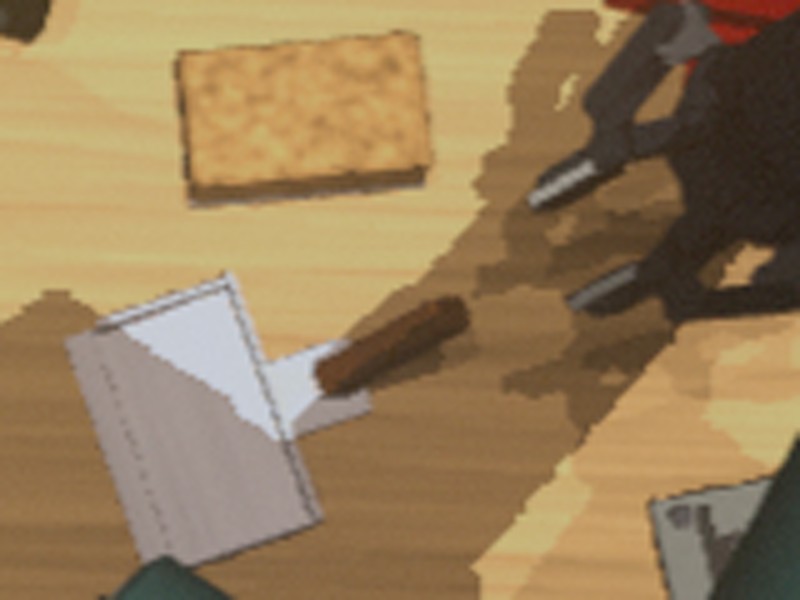

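View pics/c10.png

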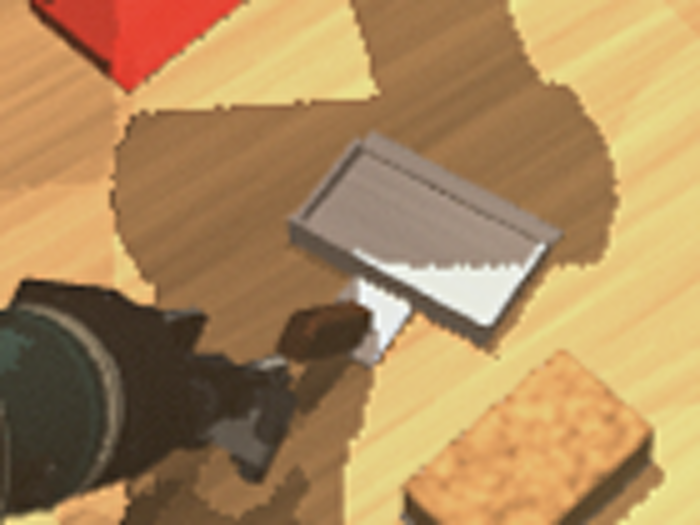

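```bash
python3 -c "
from plan import *
rows(target([.628,-.177,.0565],21,40,.0),5)"
```

```text
n 5 slide [ 0.011 -0.006  0.806] ang [ 0.     0.001 -0.014] | pos [ 0.688 -0.331  0.252] to [ 0.664 -0.27   0.175] err mm [-24.25   61.209 -76.299] rot deg [ 0.004  0.021 -0.289]
```

```bash
python3 -m creep '[{"slide":[0.01,0,0.75],"angular":[0,0,0]},{"slide":[0.01,0,0.75],"angular":[0,0,0]},{"slide":[0,0,0.75],"angular":[0,0,0]},{"slide":[0,0,0.7],"angular":[0,0,0]},{"slide":[0,0,0],"angular":[0,0,0]}]'
python3 -c "
from plan import *
st();rows(target([.628,-.177,.0565],21,40,.0)); snap('top','top2');snap('scene','scene2')
crop('top2',300,150,440,255,5,'c11'); crop('scene2',240,240,380,345,5,'c12')
"
```

```text
time: 2.95
tool_pos: [0.6693, -0.287, 0.1935]
tcp_rot: [-1.432, -2.067, -0.517]
wrist_force: [-0.3, -1.1, -0.6]
width: 0.448
t 2.95 tcp [ 0.669 -0.287  0.194] grasp [ 0.633 -0.194  0.075] z [-0.231  0.601 -0.765] psi 20.6850502731606 F [-0.338 -1.129 -0.561] w 0.4476427695307786 q [-0.535  0.718  1.431  0.411  1.576 -1.017]
n 2 slide [0.037 0.016 0.51 ] ang [-0.002 -0.015 -0.053] | pos [ 0.669 -0.287  0.194] to [ 0.664 -0.27   0.175] err mm [ -5.628  16.944 -18.306] rot deg [-0.02  -0.117 -0.428]
```

View pics/c11.png

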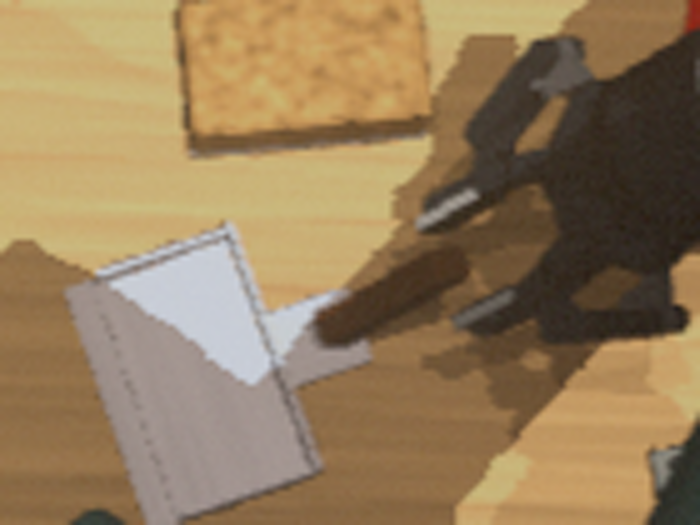

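View pics/c12.png

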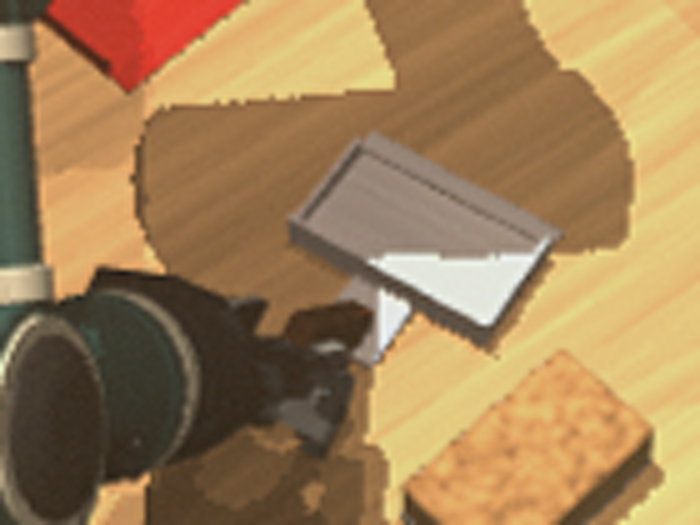

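```bash
python3 -m creep '[{"slide":[0.04,0.02,0.5],"angular":[0,0,0]},{"slide":[0.04,0.02,0.5],"angular":[0,0,-0.1]},{"slide":[0,0,0],"angular":[0,0,0]},{"slide":[0,0,0],"angular":[0,0,0]}]'
python3 -c "
from plan import *
st();rows(target([.628,-.177,.0565],21,40,.0)); "
python3 -m creep '[{"slide":[0,0,0],"angular":[0,0,0]},{"slide":[0,0,0],"angular":[0,0,0]},{"slide":[0,0,0],"angular":[0,0,0]},{"slide":[0,0,0],"angular":[0,0,0]},{"slide":[0,0,0],"angular":[0,0,0]}]' 1 80
python3 -c "
from plan import *
st(); snap('top','top3');snap('scene','scene3')
crop('top3',300,150,440,255,5,'c13'); crop('scene3',240,240,380,345,5,'c14')
"
```

```text
time: 3.38
tool_pos: [0.6654, -0.2701, 0.1779]
tcp_rot: [-1.424, -2.077, -0.521]
wrist_force: [0.3, -0.5, 0.6]
width: 0.448
t 3.38 tcp [ 0.665 -0.27   0.178] grasp [ 0.63  -0.177  0.059] z [-0.229  0.6   -0.766] psi 21.068249861816817 F [ 0.319 -0.456  0.559] w 0.4478697665688002 q [-0.519  0.716  1.468  0.42   1.537 -1.029]
n 1 slide [-0.049 -0.062  0.1  ] ang [0.014 0.006 0.034] | pos [ 0.665 -0.27   0.178] to [ 0.664 -0.27   0.175] err mm [-1.679  0.059 -2.7  ] rot deg [0.056 0.024 0.136]
time: 3.8
tool_pos: [0.6661, -0.271, 0.1793]
tcp_rot: [-1.426, -2.079, -0.522]
wrist_force: [1.4, 0.3, 1.8]
width: 0.173
t 3.8 tcp [ 0.666 -0.271  0.179] grasp [ 0.631 -0.178  0.06 ] z [-0.227  0.599 -0.768] psi 21.032917405859543 F [1.377 0.265 1.766] w 0.17278512275765082 q [-0.52   0.715  1.466  0.42   1.537 -1.029]
```

View pics/c13.png

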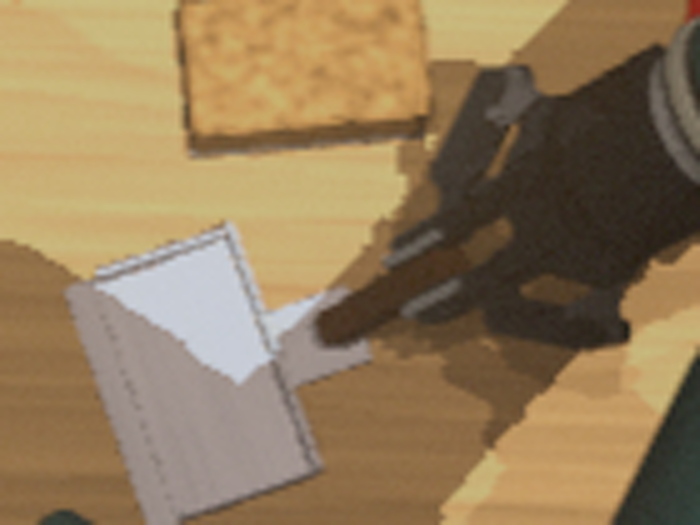

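View pics/c14.png

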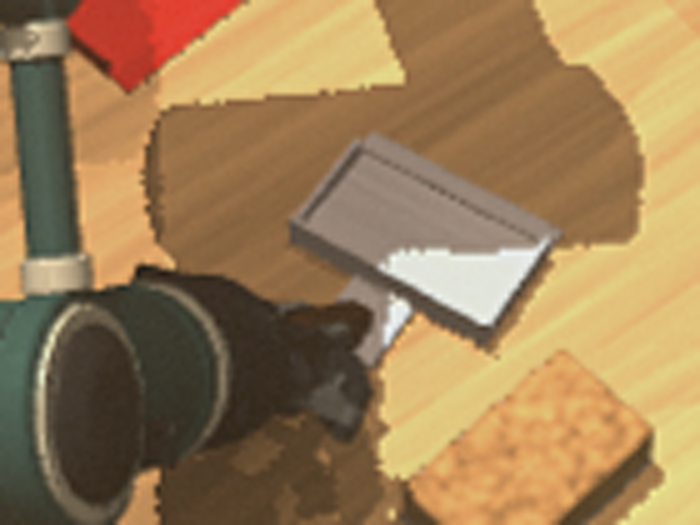

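```bash
python3 -c "
from plan import *
print([pw('top',u,v,z=.016) for u,v in((318,308),(373,304))])
rows(target([.631,-.178,.067],21.03,39.8),1)
rows(target([.560,-.09,.066],10,39.8))
rows(target([.506,-.012,.066],0.5,39.8))
"
```

```text
[array([ 0.403, -0.034,  0.016]), array([ 0.415, -0.155,  0.016])]
n 1 slide [ 0.179  0.026 -0.202] ang [ 0.046 -0.014  0.037] | pos [ 0.666 -0.271  0.179] to [ 0.667 -0.271  0.186] err mm [0.518 0.404 6.743] rot deg [ 0.183 -0.055  0.148]
n 5 slide [ 0.678 -0.491  0.504] ang [-0.344 -0.004  0.431] | pos [ 0.666 -0.271  0.179] to [ 0.577 -0.188  0.185] err mm [-88.858  83.303   5.743] rot deg [-6.882 -0.078  8.618]
n 10 slide [ 0.599 -0.495  0.468] ang [-0.324 -0.002  0.398] | pos [ 0.666 -0.271  0.179] to [ 0.507 -0.111  0.185] err mm [-159.221  159.8      5.743] rot deg [-12.968  -0.097  15.913]
```

```bash
python3 -m creep '[{"slide":[0.09,0,-0.11],"angular":[0,0,0]},{"slide":[0.09,0,-0.11],"angular":[0,0,0]},{"slide":[0,0,0],"angular":[0,0,0]}]'
python3 -c "
from plan import *
st()
rows(target([.506,-.012,.066],0.5,39.8),12)
snap('scene','scene4');crop('scene4',240,240,380,345,5,'c15')"
```

```text
time: 4.15
tool_pos: [0.6659, -0.2707, 0.1862]
tcp_rot: [-1.425, -2.079, -0.521]
wrist_force: [0.4, 0.4, -2.7]
width: 0.174
t 4.15 tcp [ 0.666 -0.271  0.186] grasp [ 0.631 -0.178  0.067] z [-0.228  0.599 -0.767] psi 21.04835763180447 F [ 0.42   0.377 -2.712] w 0.17358705392087365 q [-0.52   0.707  1.465  0.419  1.546 -1.025]
n 12 slide [ 0.483 -0.414  0.406] ang [-0.271 -0.002  0.331] | pos [ 0.666 -0.271  0.186] to [ 0.507 -0.111  0.185] err mm [-159.045  159.533   -1.078] rot deg [-13.005  -0.107  15.911]
```

View pics/c15.png

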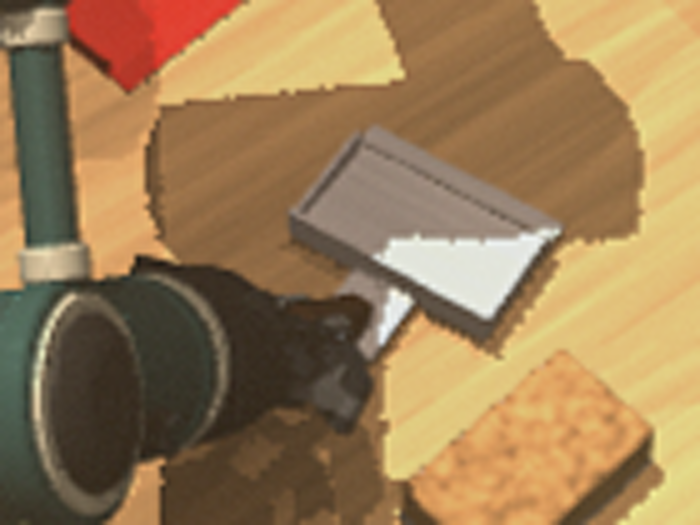

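```bash
python3 -m creep '[{"slide":[0.48,-0.41,0.41],"angular":[-0.27,0,0.33]},{"slide":[0.48,-0.41,0.41],"angular":[-0.27,0,0.33]},{"slide":[0.48,-0.41,0.41],"angular":[-0.27,0,0.33]},{"slide":[0.48,-0.41,0.41],"angular":[-0.27,0,0.33]},{"slide":[0.48,-0.41,0.41],"angular":[-0.27,0,0.33]}]'
python3 -c "
from plan import *
st();rows(target([.506,-.012,.066],0.5,39.8),7)"
```

```text
time: 4.62
tool_pos: [0.5922, -0.2106, 0.1844]
tcp_rot: [-1.59, -1.979, -0.579]
wrist_force: [0.2, 0.1, -3.0]
width: 0.173
t 4.62 tcp [ 0.592 -0.211  0.184] grasp [ 0.571 -0.113  0.066] z [-0.137  0.627 -0.767] psi 12.427922163503208 F [ 0.207  0.121 -3.   ] w 0.17302893771055633 q [-0.515  0.547  1.736  0.507  1.393 -0.962]
n 7 slide [ 0.483 -0.412  0.398] ang [-0.271 -0.005  0.329] | pos [ 0.592 -0.211  0.184] to [ 0.507 -0.111  0.185] err mm [-85.349  99.346   0.642] rot deg [-7.592 -0.128  9.2  ]
```

```bash
python3 -m creep '[{"slide":[0.48,-0.4,0.39],"angular":[-0.27,0,0.33]},{"slide":[0.48,-0.4,0.39],"angular":[-0.27,0,0.33]},{"slide":[0.48,-0.4,0.39],"angular":[-0.27,0,0.33]},{"slide":[0.48,-0.4,0.39],"angular":[-0.27,0,0.33]},{"slide":[0.48,-0.4,0.39],"angular":[-0.27,0,0.33]}]'
python3 -m creep '[{"slide":[0.48,-0.4,0.39],"angular":[-0.27,0,0.33]},{"slide":[0.2,-0.2,0.2],"angular":[-0.1,0,0.1]},{"slide":[0,0,0],"angular":[0,0,0]}]'
python3 -c "
from plan import *
st();rows(target([.506,-.012,.066],0.5,39.8),1)"
```

```text
time: 5.03
tool_pos: [0.5307, -0.1421, 0.1858]
tcp_rot: [-1.747, -1.871, -0.634]
wrist_force: [0.6, 0.4, -2.1]
width: 0.175
time: 5.28
tool_pos: [0.5135, -0.1197, 0.185]
tcp_rot: [-1.784, -1.841, -0.648]
wrist_force: [-0.0, 0.6, -2.0]
width: 0.173
t 5.28 tcp [ 0.514 -0.12   0.185] grasp [ 0.51  -0.02   0.066] z [-0.021  0.642 -0.766] psi 1.8127308271411158 F [-0.028  0.564 -1.979] w 0.17273197708947616 q [-0.465  0.357  2.029  0.646  1.217 -0.871]
n 1 slide [ 0.268 -0.255  0.222] ang [-0.227 -0.049  0.238] | pos [ 0.514 -0.12   0.185] to [ 0.507 -0.111  0.185] err mm [-6.657  8.488  0.064] rot deg [-0.908 -0.195  0.952]
```

```bash
python3 -m creep '[{"slide":[0.27,-0.26,0.22],"angular":[-0.23,-0.03,0.24]},{"slide":[-0.05,0,0.07],"angular":[0,0,0]},{"slide":[-0.08,0,0.1],"angular":[0,0,0]},{"slide":[0,0,0],"angular":[0,0,0]}]'
python3 -c "
from plan import *
st()
snap('scene','scene5');snap('top','top5');crop('scene5',250,180,410,300,5,'c16');crop('top5',180,180,340,300,5,'c17')"
```

```text
time: 5.62
tool_pos: [0.5091, -0.1131, 0.1798]
tcp_rot: [-1.812, -1.826, -0.658]
wrist_force: [0.1, 0.4, -2.5]
width: 0.177
t 5.62 tcp [ 0.509 -0.113  0.18 ] grasp [ 0.509 -0.014  0.061] z [-0.003  0.64  -0.768] psi 0.4063419677395248 F [ 0.074  0.399 -2.477] w 0.1766723335371327 q [-0.46   0.35   2.052  0.665  1.187 -0.867]
```

View pics/c16.png

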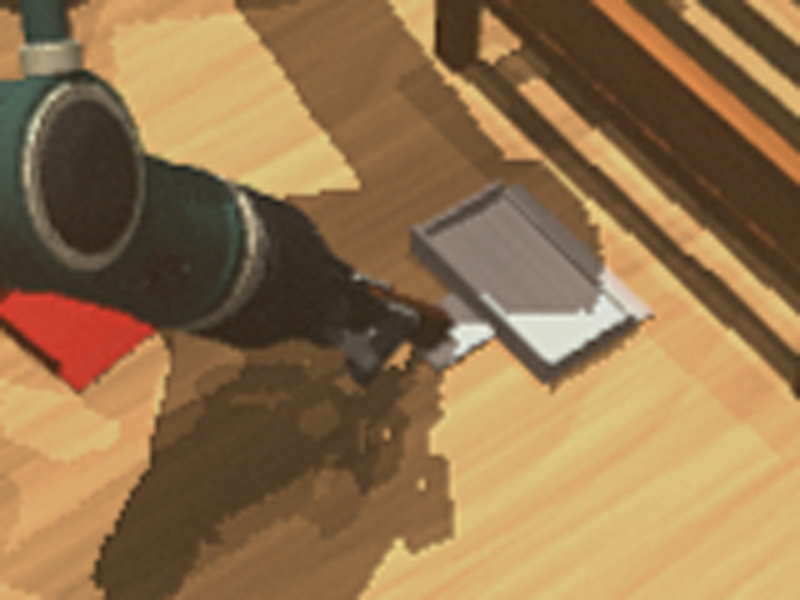

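View pics/c17.png

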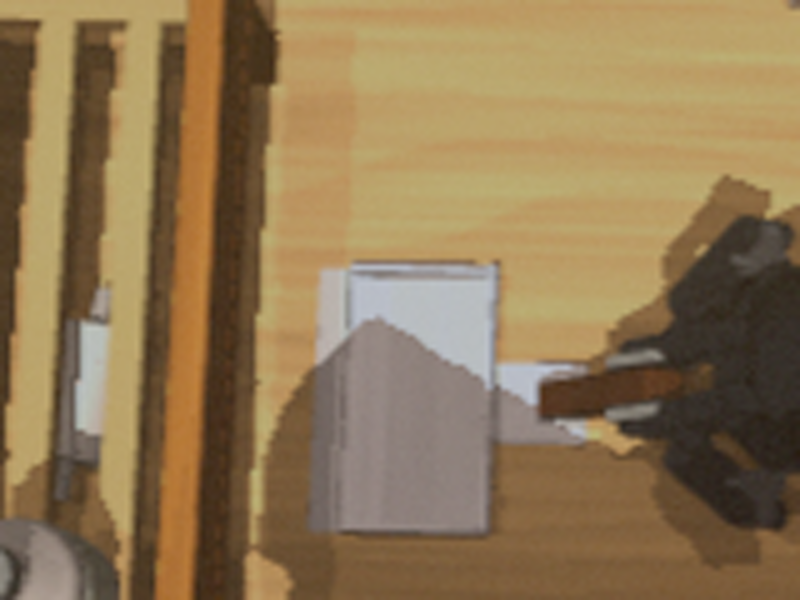

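```bash
python3 -c "
from plan import *
a=pw('top',180+320/5,180+267/5,z=.002);b=pw('top',180+307.5/5,180+531/5,z=.002);print(a,b,(a+b)/2,np.degrees(np.arctan2(a[1]-b[1],a[0]-b[0])))
a=pw('scene',250+652/5,180+317/5,z=.002);b=pw('scene',250+514/5,180+178/5,z=.002);print(a,b,(a+b)/2,np.degrees(np.arctan2(a[1]-b[1],a[0]-b[0])))
rows(target([.507,.08,.0605],0.5,39.8),5)
"
```

```text
[0.566 0.138 0.002] [0.447 0.137 0.002] [0.506 0.138 0.002] 0.4744835759242105
[0.572 0.133 0.002] [0.447 0.135 0.002] [0.51  0.134 0.002] -0.9569909402276625
n 5 slide [ 0.575 -0.004  0.484] ang [0.009 0.    0.   ] | pos [ 0.509 -0.113  0.18 ] to [ 0.508 -0.019  0.18 ] err mm [-1.258 93.899 -0.478] rot deg [0.17  0.003 0.005]
```

```bash
python3 -m creep '[{"slide":[-0.03,0,0.04],"angular":[0,0,0]},{"slide":[0.38,0,0.32],"angular":[0,0,0]},{"slide":[0.38,0,0.32],"angular":[0,0,0]},{"slide":[0.38,0,0.32],"angular":[0,0,0]},{"slide":[0.38,0,0.32],"angular":[0,0,0]}]'
python3 -c "
from plan import *
st()
rows(target([.507,.075,.0605],0.5,39.8),3)
"
```

```text
time: 6.13
tool_pos: [0.5085, -0.0617, 0.1793]
tcp_rot: [-1.812, -1.826, -0.66]
wrist_force: [-0.5, -2.6, 3.9]
width: 0.174
t 6.13 tcp [ 0.508 -0.062  0.179] grasp [0.508 0.038 0.06 ] z [-0.002  0.641 -0.768] psi 0.38742135192386074 F [-0.501 -2.631  3.882] w 0.17415212241593087 q [-0.375  0.322  2.093  0.714  1.14  -0.829]
n 3 slide [ 0.386 -0.004  0.317] ang [ 0.017 -0.003  0.002] | pos [ 0.508 -0.062  0.179] to [ 0.508 -0.024  0.18 ] err mm [-0.599 37.464  0.299] rot deg [ 0.201 -0.04   0.021]
```

```bash
python3 -m creep '[{"slide":[0.38,0,0.315],"angular":[0,0,0]},{"slide":[0.3,0,0.25],"angular":[0,0,0]},{"slide":[0.2,0,0.165],"angular":[0,0,0]},{"slide":[0.2,0,0.165],"angular":[0,0,0]}]'
python3 -c "
from plan import *
st()
rows(target([.507,.125,.0605],0.5,39.8),10)
"
```

```text
time: 6.47
tool_pos: [0.508, -0.0267, 0.1793]
tcp_rot: [-1.811, -1.827, -0.659]
wrist_force: [-0.3, -2.6, 4.2]
width: 0.176
t 6.47 tcp [ 0.508 -0.027  0.179] grasp [0.508 0.073 0.06 ] z [-0.003  0.64  -0.768] psi 0.4416137028796744 F [-0.294 -2.649  4.212] w 0.17602345125076962 q [-0.313  0.306  2.116  0.748  1.108 -0.8  ]
n 10 slide [0.162 0.001 0.133] ang [ 0.004 -0.     0.001] | pos [ 0.508 -0.027  0.179] to [0.508 0.026 0.18 ] err mm [-0.18  52.439  0.262] rot deg [ 0.161 -0.015  0.058]
```

```bash
python3 -m creep '[{"slide":[0.16,0,0.133],"angular":[0,0,0]},{"slide":[0.16,0,0.133],"angular":[0,0,0]},{"slide":[0.16,0,0.133],"angular":[0,0,0]},{"slide":[0.16,0,0.133],"angular":[0,0,0]},{"slide":[0.16,0,0.133],"angular":[0,0,0]}]'
python3 -m creep '[{"slide":[0.16,0,0.133],"angular":[0,0,0]},{"slide":[0.16,0,0.133],"angular":[0,0,0]},{"slide":[0.16,0,0.133],"angular":[0,0,0]},{"slide":[0.16,0,0.133],"angular":[0,0,0]}]'
python3 -c "
from plan import *
st()
rows(target([.507,.142,.0605],0.5,39.8),5)
snap('top','top6');crop('top6',140,160,300,280,5,'c18')"
```

```text
time: 6.88
tool_pos: [0.5081, -0.0014, 0.1793]
tcp_rot: [-1.812, -1.826, -0.659]
wrist_force: [0.5, -4.2, 5.9]
width: 0.174
time: 7.22
tool_pos: [0.5081, 0.0192, 0.1794]
tcp_rot: [-1.813, -1.826, -0.659]
wrist_force: [0.3, -4.5, 5.4]
width: 0.17
t 7.22 tcp [0.508 0.019 0.179] grasp [0.508 0.118 0.06 ] z [-0.001  0.64  -0.768] psi 0.35094826503002036 F [ 0.263 -4.46   5.388] w 0.17039106308532245 q [-0.228  0.29   2.138  0.793  1.064 -0.759]
n 5 slide [ 0.146 -0.     0.12 ] ang [0.012 0.001 0.   ] | pos [0.508 0.019 0.179] to [0.508 0.043 0.18 ] err mm [-0.219 23.631  0.205] rot deg [0.241 0.017 0.007]
```

View pics/c18.png

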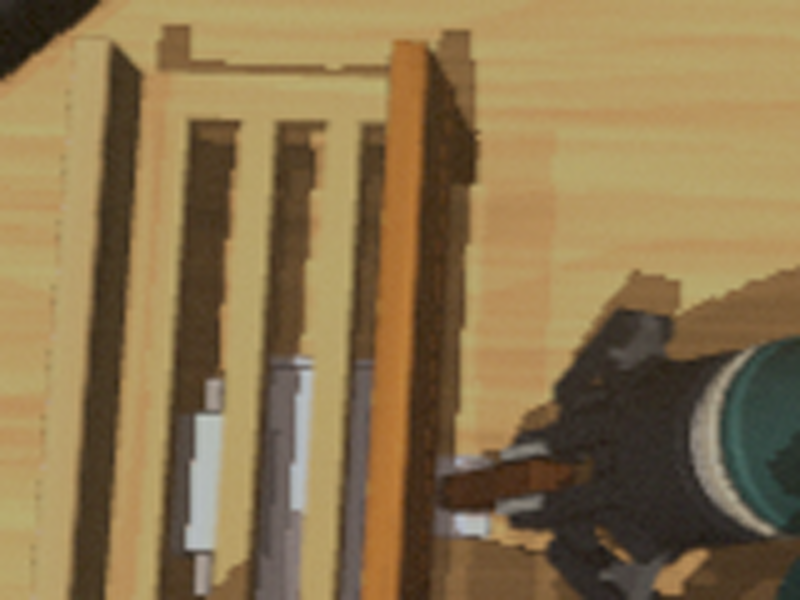

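```bash
python3 -m creep '[{"slide":[0.13,0,0.107],"angular":[0,0,0]},{"slide":[0.13,0,0.107],"angular":[0,0,0]},{"slide":[0.13,0,0.107],"angular":[0,0,0]},{"slide":[0.13,0,0.107],"angular":[0,0,0]}]'
python3 -c "
from plan import *
st()
rows(target([.507,.142,.0605],0.5,39.8),5)
snap('top','top7');crop('top7',140,180,300,300,5,'c19')"
```

```text
time: 7.6
tool_pos: [0.5078, 0.036, 0.1793]
tcp_rot: [-1.813, -1.826, -0.659]
wrist_force: [-0.5, -3.3, 5.8]
width: 0.175
t 7.6 tcp [0.508 0.036 0.179] grasp [0.508 0.135 0.06 ] z [-0.002  0.64  -0.768] psi 0.354029484073486 F [-0.539 -3.317  5.755] w 0.17500842029273125 q [-0.196  0.286  2.144  0.81   1.048 -0.744]
n 5 slide [0.043 0.001 0.033] ang [ 0.011 -0.    -0.   ] | pos [0.508 0.036 0.179] to [0.508 0.043 0.18 ] err mm [0.051 6.833 0.268] rot deg [ 0.22  -0.005 -0.006]
```

View pics/c19.png

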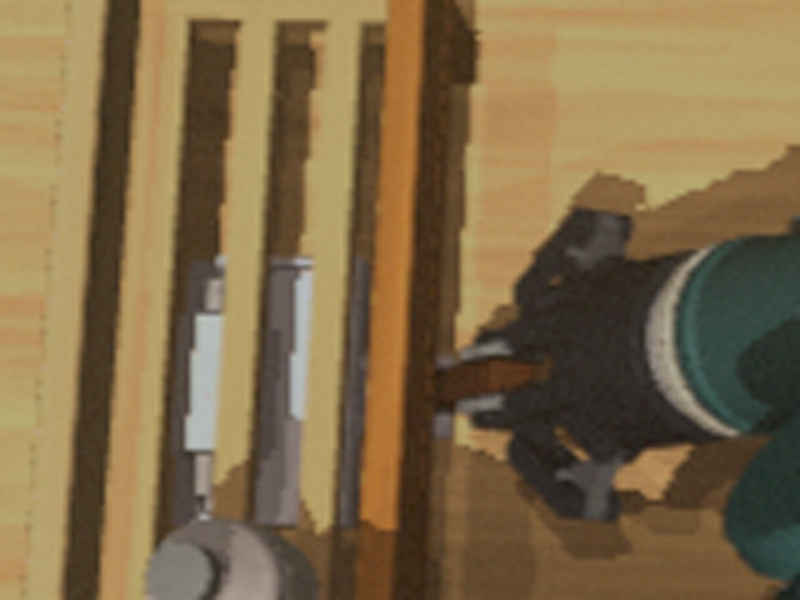

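```bash
python3 -m creep '[{"slide":[0.1,0,0.083],"angular":[0,0,0]},{"slide":[0.08,0,0.066],"angular":[0,0,0]},{"slide":[0.04,0,0.033],"angular":[0,0,0]}]'
python3 -c "
from plan import *
st()"
python3 -m creep '[{"slide":[0.05,0,0.042],"angular":[0,0,0]},{"slide":[0.05,0,0.042],"angular":[0,0,0]}]'
python3 -c "
from plan import *
st()"
```

```text
time: 7.9
tool_pos: [0.5084, 0.0399, 0.1802]
tcp_rot: [-1.815, -1.835, -0.655]
wrist_force: [-8.8, -38.1, 21.7]
width: 0.174
t 7.9 tcp [0.508 0.04  0.18 ] grasp [0.508 0.138 0.06 ] z [-0.001  0.634 -0.773] psi 0.5131734038739489 F [ -8.8   -38.053  21.74 ] w 0.17390493837449703 q [-0.187  0.283  2.144  0.807  1.04  -0.738]
time: 8.07
tool_pos: [0.5087, 0.0406, 0.1806]
tcp_rot: [-1.817, -1.84, -0.653]
wrist_force: [-14.2, -57.8, 30.7]
width: 0.174
t 8.07 tcp [0.509 0.041 0.181] grasp [0.509 0.138 0.06 ] z [ 0.     0.631 -0.776] psi 0.5525990418947896 F [-14.228 -57.809  30.733] w 0.17432137607820286 q [-0.184  0.281  2.144  0.805  1.036 -0.735]
```

```bash
python3 -m creep '[{"slide":[-0.1,0,-0.083],"angular":[0,0,0]},{"slide":[0,0,0],"angular":[0,0,0]}]'
python3 -c "
from plan import *
st()
snap('top','top8');crop('top8',140,180,300,300,5,'c20');snap('scene','scene8');crop('scene8',300,130,480,265,4.4,'c21')"
```

```text
time: 8.23
tool_pos: [0.5081, 0.0396, 0.1799]
tcp_rot: [-1.816, -1.832, -0.657]
wrist_force: [-6.0, -26.0, 14.6]
width: 0.177
t 8.23 tcp [0.508 0.04  0.18 ] grasp [0.508 0.138 0.06 ] z [-0.     0.635 -0.772] psi 0.39108061827923607 F [ -6.042 -25.987  14.6  ] w 0.17741450941941309 q [-0.188  0.283  2.145  0.809  1.04  -0.738]
```

View pics/c20.png

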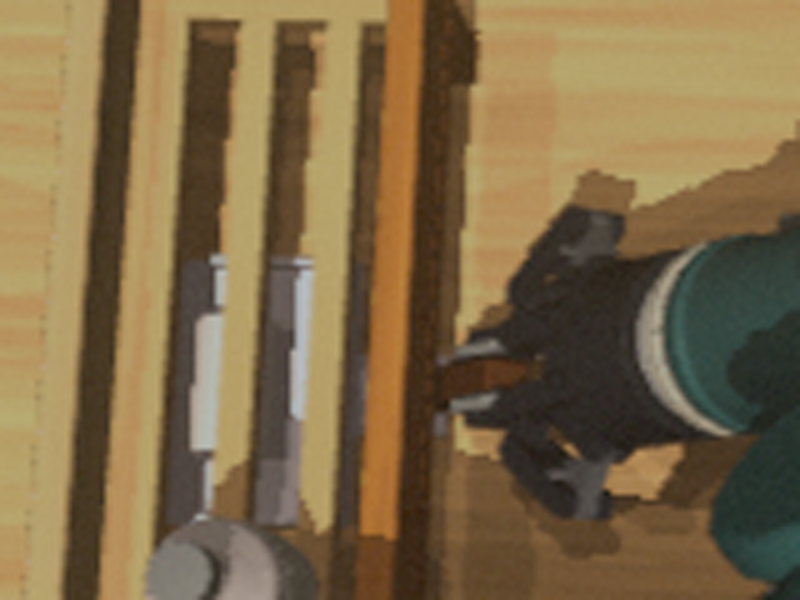

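View pics/c21.png

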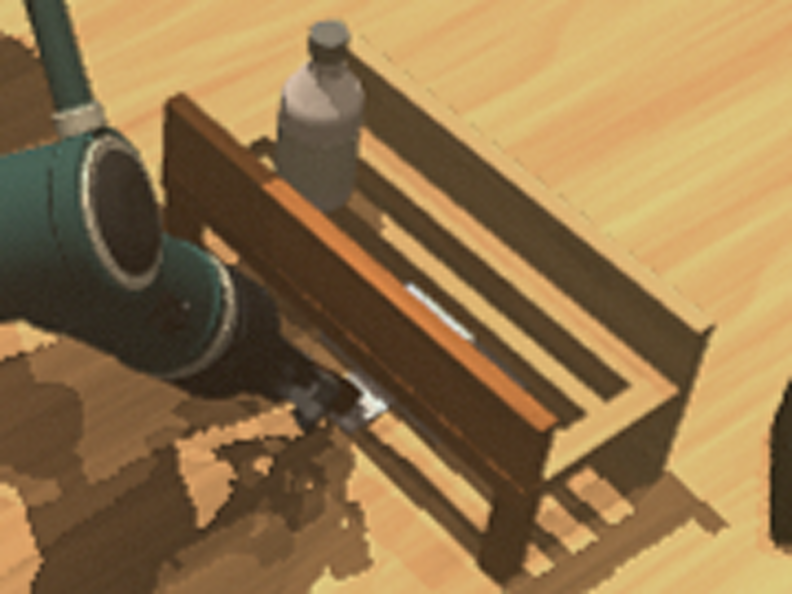

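```bash
python3 -m creep '[{"slide":[-0.1,0,-0.083],"angular":[0,0,0]},{"slide":[-0.15,0,-0.124],"angular":[0,0,0]},{"slide":[-0.2,0,-0.165],"angular":[0,0,0]},{"slide":[-0.2,0,-0.165],"angular":[0,0,0]},{"slide":[0,0,0],"angular":[0,0,0]}]'
python3 -c "
from plan import *
st()
snap('top','top9');crop('top9',140,180,300,300,5,'c22')"
```

```text
time: 8.75
tool_pos: [0.5073, 0.0217, 0.179]
tcp_rot: [-1.81, -1.825, -0.658]
wrist_force: [-2.6, -1.4, 6.5]
width: 0.172
t 8.75 tcp [0.507 0.022 0.179] grasp [0.507 0.121 0.06 ] z [-0.004  0.641 -0.767] psi 0.4418438803568206 F [-2.619 -1.414  6.459] w 0.17201618866239887 q [-0.224  0.29   2.14   0.795  1.064 -0.758]
```

View pics/c22.png

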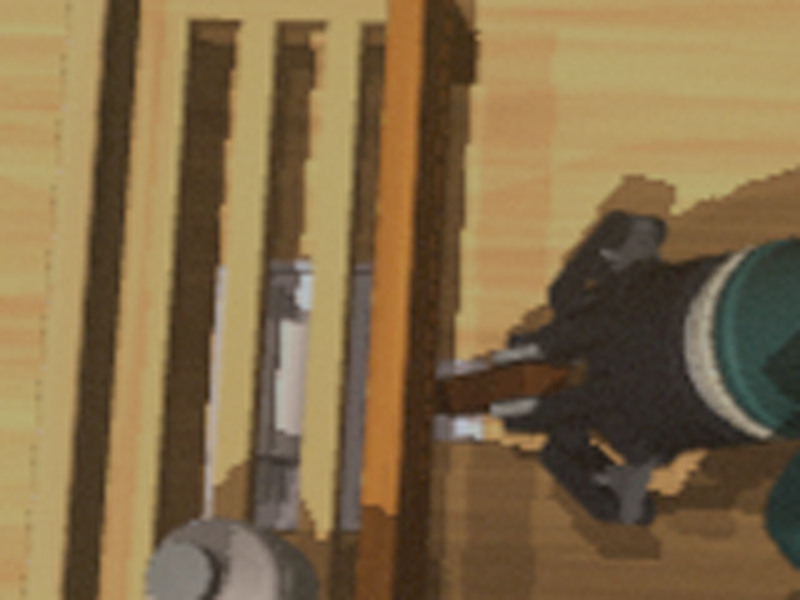

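```bash
python3 -m creep '[{"slide":[-0.1,0,-0.083],"angular":[0,0,0]},{"slide":[-0.15,0,-0.124],"angular":[0,0,0]},{"slide":[-0.2,0,-0.165],"angular":[0,0,0]},{"slide":[-0.25,0,-0.207],"angular":[0,0,0]},{"slide":[-0.25,0,-0.207],"angular":[0,0,0]}]'
python3 -m creep '[{"slide":[-0.25,0,-0.208],"angular":[0,0,0]},{"slide":[-0.25,0,-0.208],"angular":[0,0,0]},{"slide":[-0.25,0,-0.208],"angular":[0,0,0]},{"slide":[-0.25,0,-0.208],"angular":[0,0,0]},{"slide":[-0.25,0,-0.208],"angular":[0,0,0]}]'
python3 -m creep '[{"slide":[-0.25,0,-0.208],"angular":[0,0,0]},{"slide":[-0.25,0,-0.208],"angular":[0,0,0]},{"slide":[-0.2,0,-0.166],"angular":[0,0,0]},{"slide":[-0.15,0,-0.124],"angular":[0,0,0]},{"slide":[-0.1,0,-0.083],"angular":[0,0,0]}]'
python3 -c "
from plan import *
st()
rows(target([.507,-.09,.0605],0.5,39.8),15)
snap('top','top10');crop('top10',180,180,340,300,5,'c23')"
```

```text
time: 9.22
tool_pos: [0.5078, -0.0093, 0.179]
tcp_rot: [-1.811, -1.826, -0.659]
wrist_force: [0.9, 3.3, 3.8]
width: 0.174
time: 9.63
tool_pos: [0.5081, -0.0504, 0.1789]
tcp_rot: [-1.812, -1.825, -0.659]
wrist_force: [0.7, 4.0, 5.3]
width: 0.175
time: 10.05
tool_pos: [0.5083, -0.0814, 0.1789]
tcp_rot: [-1.812, -1.824, -0.659]
wrist_force: [-0.2, 3.8, 5.6]
width: 0.176
t 10.05 tcp [ 0.508 -0.081  0.179] grasp [0.508 0.018 0.06 ] z [-0.002  0.641 -0.768] psi 0.33440789360627954 F [-0.185  3.805  5.563] w 0.17613097010609302 q [-0.409  0.333  2.079  0.696  1.158 -0.844]
n 15 slide [-0.22  -0.003 -0.186] ang [ 0.003 -0.001 -0.001] | pos [ 0.508 -0.081  0.179] to [ 0.508 -0.189  0.18 ] err mm [  -0.405 -107.829    0.677] rot deg [ 0.197 -0.061 -0.052]
```

View pics/c23.png

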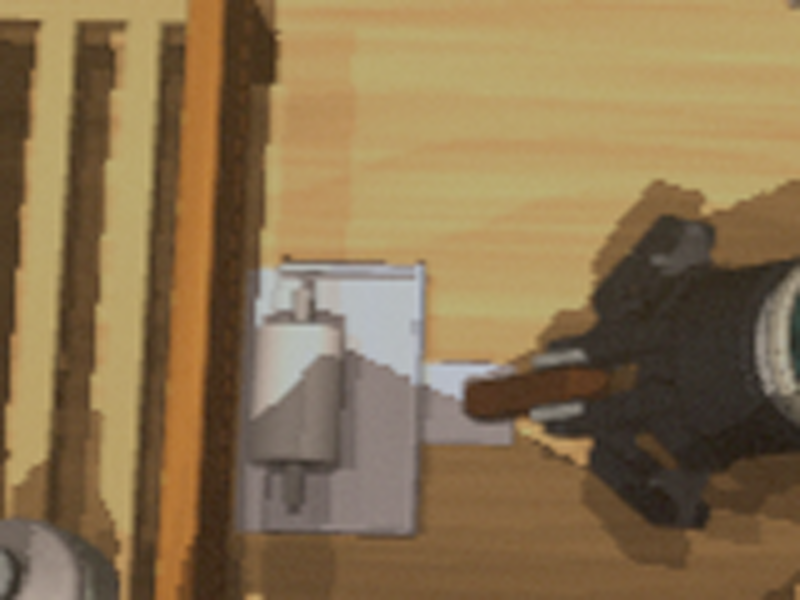

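```bash
python3 -m creep '[{"slide":[-0.1,0,-0.083],"angular":[0,0,0]},{"slide":[-0.2,0,-0.166],"angular":[0,0,0]},{"slide":[-0.25,0,-0.208],"angular":[0,0,0]},{"slide":[-0.25,0,-0.208],"angular":[0,0,0]},{"slide":[-0.25,0,-0.208],"angular":[0,0,0]}]'
python3 -m creep '[{"slide":[-0.25,0,-0.208],"angular":[0,0,0]},{"slide":[-0.25,0,-0.208],"angular":[0,0,0]},{"slide":[-0.25,0,-0.208],"angular":[0,0,0]},{"slide":[-0.25,0,-0.208],"angular":[0,0,0]},{"slide":[-0.25,0,-0.208],"angular":[0,0,0]}]'
python3 -m creep '[{"slide":[-0.25,0,-0.208],"angular":[0,0,0]},{"slide":[-0.2,0,-0.166],"angular":[0,0,0]},{"slide":[-0.15,0,-0.124],"angular":[0,0,0]},{"slide":[-0.1,0,-0.083],"angular":[0,0,0]},{"slide":[0,0,0],"angular":[0,0,0]}]'
python3 -c "
from plan import *
st()
snap('top','top11');crop('top11',200,160,360,280,5,'c24');snap('scene','scene11');crop('scene11',240,190,400,310,5,'c25')"
```

```text
time: 10.52
tool_pos: [0.5083, -0.1152, 0.1788]
tcp_rot: [-1.811, -1.824, -0.659]
wrist_force: [0.8, 3.3, 5.3]
width: 0.175
time: 10.93
tool_pos: [0.5085, -0.1559, 0.1788]
tcp_rot: [-1.811, -1.824, -0.659]
wrist_force: [-0.3, 3.8, 6.2]
width: 0.176
time: 11.35
tool_pos: [0.5087, -0.179, 0.1789]
tcp_rot: [-1.812, -1.824, -0.659]
wrist_force: [0.2, 1.9, 7.8]
width: 0.174
t 11.35 tcp [ 0.509 -0.179  0.179] grasp [ 0.508 -0.08   0.06 ] z [-0.002  0.641 -0.767] psi 0.34729907174732755 F [0.152 1.911 7.841] w 0.17363240196802004 q [-0.561  0.395  1.987  0.608  1.245 -0.913]
```

View pics/c24.png

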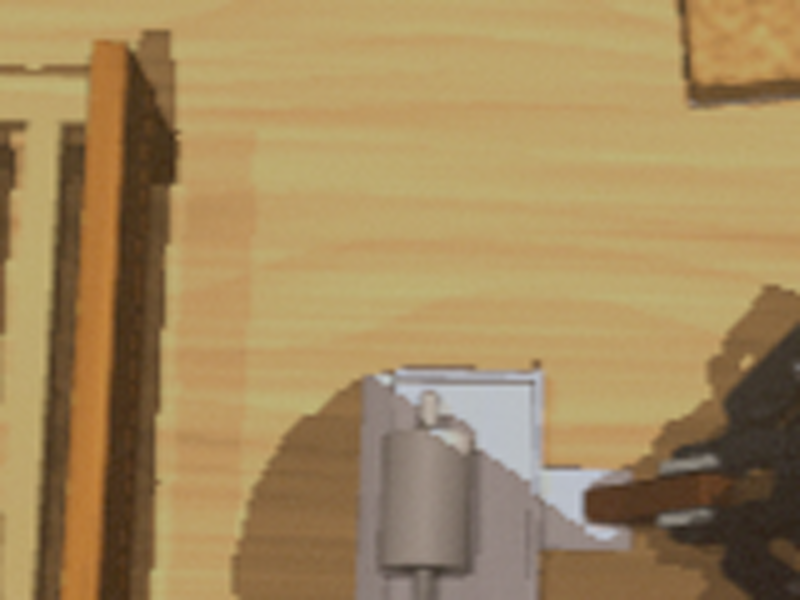

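View pics/c25.png

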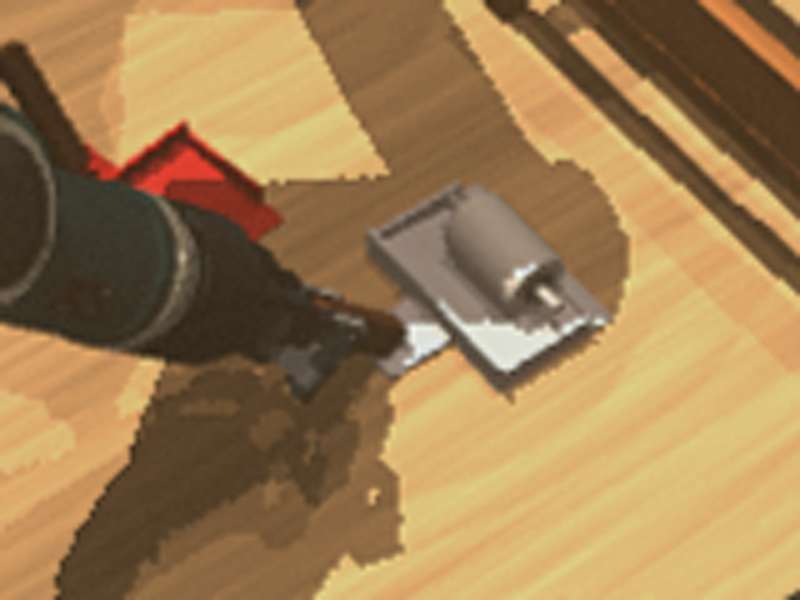

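```bash
python3 -m creep '[{"slide":[0.02,0,-0.023],"angular":[0,0,0]},{"slide":[0,0,0],"angular":[0,0,0]}]'
python3 -m creep '[{"slide":[0,0,0],"angular":[0,0,0]},{"slide":[0,0,0],"angular":[0,0,0]},{"slide":[0,0,0],"angular":[0,0,0]},{"slide":[0,0,0],"angular":[0,0,0]}]' 0.1 80
python3 -m creep '[{"slide":[0,0,-0.4],"angular":[0,0,0]},{"slide":[0,0,-0.8],"angular":[0,0,0]},{"slide":[0,0,-1],"angular":[0,0,0]},{"slide":[0,0,-1],"angular":[0,0,0]},{"slide":[0,0,-1],"angular":[0,0,0]}]'
python3 -c "
from plan import *
st()"
```

```text
time: 11.62
tool_pos: [0.5086, -0.1788, 0.1793]
tcp_rot: [-1.813, -1.826, -0.658]
wrist_force: [-1.0, -0.8, 4.3]
width: 0.174
time: 11.95
tool_pos: [0.5088, -0.178, 0.1789]
tcp_rot: [-1.812, -1.826, -0.658]
wrist_force: [-0.5, -0.5, 0.1]
width: 0.45
time: 12.37
tool_pos: [0.5091, -0.246, 0.2613]
tcp_rot: [-1.812, -1.826, -0.658]
wrist_force: [0.5, -0.9, -0.1]
width: 0.456
t 12.37 tcp [ 0.509 -0.246  0.261] grasp [ 0.509 -0.147  0.142] z [-0.003  0.64  -0.768] psi 0.40500731445550486 F [ 0.493 -0.885 -0.096] w 0.4559919813119568 q [-0.652  0.337  1.875  0.538  1.424 -0.877]
```

```bash
python3 -m creep '[{"slide":[-0.7,0,-0.7],"angular":[0,0,0.9]},{"slide":[-0.7,0,-0.7],"angular":[0,0,0.9]}]'; python3 -c "
from plan import *
st()
snap('top','top12');crop('top12',240,200,360,290,6.6,'c26');snap('scene','scene12');crop('scene12',280,200,380,275,7.9,'c27')"
```

```text
time: 12.53
tool_pos: [0.509, -0.2958, 0.267]
tcp_rot: [-1.912, -1.696, -0.611]
wrist_force: [0.5, 0.7, -0.6]
width: 0.453
t 12.53 tcp [ 0.509 -0.296  0.267] grasp [ 0.509 -0.197  0.148] z [-0.001  0.638 -0.77 ] psi -5.2542324055812815 F [ 0.488  0.708 -0.608] w 0.45348692844521304 q [-0.713  0.378  1.805  0.506  1.47  -0.779]
```

View pics/c26.png

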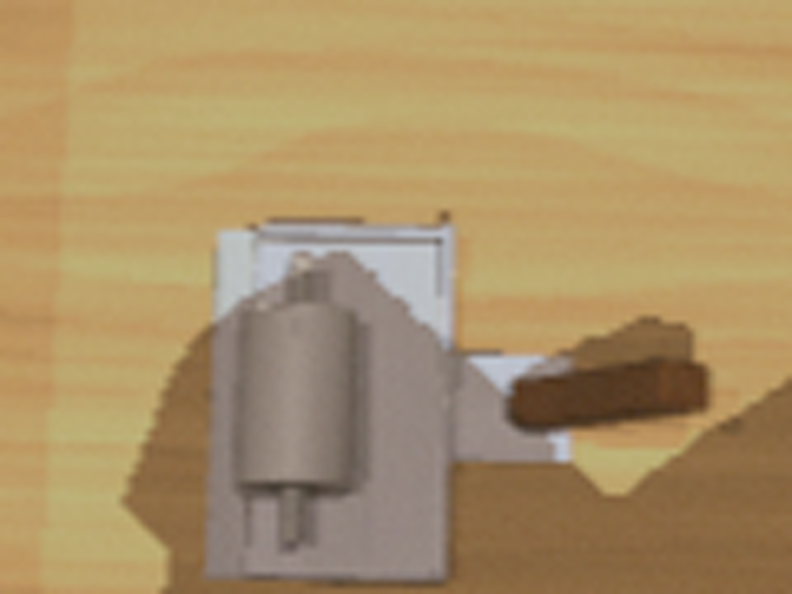

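View pics/c27.png

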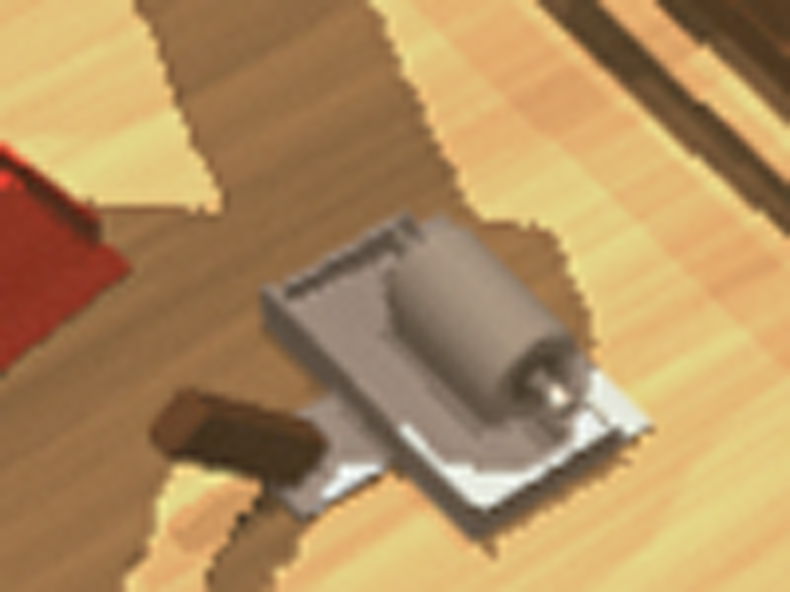

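```bash
python3 -c "
from plan import *
k=6.6
a=pw('top',240+304/k,200+257/k,z=.022);b=pw('top',240+289/k,200+550/k,z=.022);print(a,b,(a+b)/2,np.linalg.norm(a-b),np.degrees(np.arctan2(a[1]-b[1],a[0]-b[0])))
print(tri([('top',240+304/k,200+257/k),('scene',280+562/7.9,200+393/7.9)]),pw('scene',280+562/7.9,200+393/7.9,z=.022))
# body extents
l=pw('top',240+242/k,200+392/k,z=.022);r=pw('top',240+352/k,200+392/k,z=.022);print('body y',l,r)
from pc import *
P,c,uv=cloud('top','top12',277,248,294,271); s=P[:,2]>.03; print('topline',P[s].mean(0),np.percentile(P[s][:,2],95)); q=P[s]; m=q[:,2]>np.percentile(q[:,2],80);print(q[m].mean(0))
P,c,uv=cloud('scene','scene12',328,228,352,255); s=(P[:,2]>.03); q=P[s]; m=q[:,2]>np.percentile(q[:,2],80);print('sc',q[m].mean(0),np.percentile(q[:,2],95))
rows(target([.507,.045,.16],90,0))
"
```

```text
[0.553 0.041 0.022] [0.454 0.042 0.022] [0.503 0.042 0.022] 0.09883956307428657 -0.5071071295790656
(array([0.553, 0.042, 0.025]), array([0.])) [0.551 0.044 0.022]
body y [0.506 0.06  0.022] [0.507 0.023 0.022]
topline [0.505 0.043 0.039] 0.04349887816197464
[0.506 0.043 0.043]
sc [0.511 0.038 0.042] 0.04230410442551763
n 26 slide [0.453 0.389 0.119] ang [ 0.285 -0.32  -0.891] | pos [ 0.509 -0.298  0.266] to [0.507 0.045 0.315] err mm [ -1.848 343.048  48.74 ] rot deg [ 29.588 -33.273 -92.654]
```

```bash
python3 -m creep '[{"slide":[0.45,0.39,0],"angular":[0.3,-0.34,-0.95]},{"slide":[0.45,0.39,0],"angular":[0.3,-0.34,-0.95]},{"slide":[0.45,0.39,0],"angular":[0.3,-0.34,-0.95]},{"slide":[0.45,0.39,0],"angular":[0.3,-0.34,-0.95]},{"slide":[0.45,0.39,0],"angular":[0.3,-0.34,-0.95]}]' -0.3
python3 -m creep '[{"slide":[0.45,0.39,0.12],"angular":[0.3,-0.34,-0.95]},{"slide":[0.45,0.39,0.12],"angular":[0.3,-0.34,-0.95]},{"slide":[0.45,0.39,0.12],"angular":[0.3,-0.34,-0.95]},{"slide":[0.45,0.39,0.12],"angular":[0.3,-0.34,-0.95]},{"slide":[0.45,0.39,0.12],"angular":[0.3,-0.34,-0.95]}]'
python3 -c "
from plan import *
st()
rows(target([.506,.0425,.14],90,0))
"
```

```text
time: 13.05
tool_pos: [0.5563, -0.2472, 0.2973]
tcp_rot: [-1.628, -2.103, -0.525]
wrist_force: [0.3, -0.4, 0.0]
width: 0.651
time: 13.47
tool_pos: [0.5798, -0.1774, 0.3155]
tcp_rot: [-1.287, -2.463, -0.419]
wrist_force: [-0.2, -1.0, 0.3]
width: 0.653
t 13.47 tcp [ 0.58  -0.177  0.316] grasp [ 0.556 -0.115  0.176] z [-0.152  0.403 -0.903] psi 33.50143436255972 F [-0.234 -1.016  0.31 ] w 0.6529140267697094 q [-0.426  0.308  1.751  0.313  1.416 -1.135]
n 16 slide [0.423 0.394 0.186] ang [ 0.276 -0.309 -0.847] | pos [ 0.58  -0.177  0.316] to [0.506 0.043 0.295] err mm [-73.812 219.899 -20.51 ] rot deg [ 17.651 -19.775 -54.222]
```

```bash
python3 -m creep '[{"slide":[0.48,0.44,0.2],"angular":[0.31,-0.35,-0.96]},{"slide":[0.48,0.44,0.2],"angular":[0.31,-0.35,-0.96]},{"slide":[0.48,0.44,0.2],"angular":[0.31,-0.35,-0.96]},{"slide":[0.48,0.44,0.2],"angular":[0.31,-0.35,-0.96]},{"slide":[0.48,0.44,0.2],"angular":[0.31,-0.35,-0.96]}]'
python3 -m creep '[{"slide":[0.48,0.44,0.2],"angular":[0.31,-0.35,-0.96]},{"slide":[0.48,0.44,0.2],"angular":[0.31,-0.35,-0.96]},{"slide":[0.48,0.44,0.2],"angular":[0.31,-0.35,-0.96]},{"slide":[0.48,0.44,0.2],"angular":[0.31,-0.35,-0.96]},{"slide":[0.48,0.44,0.2],"angular":[0.31,-0.35,-0.96]}]'
python3 -c "
from plan import *
st()
rows(target([.506,.0425,.12],90,0))
"
```

```text
time: 13.88
tool_pos: [0.5778, -0.0927, 0.3202]
tcp_rot: [-0.882, -2.772, -0.288]
wrist_force: [-0.5, -0.3, -0.4]
width: 0.65
time: 14.3
tool_pos: [0.548, -0.0136, 0.3139]
tcp_rot: [-0.419, -3.01, -0.139]
wrist_force: [-0.6, -0.9, -0.2]
width: 0.65
t 14.3 tcp [ 0.548 -0.014  0.314] grasp [0.535 0.003 0.16 ] z [-0.086  0.104 -0.991] psi 73.89849203530609 F [-0.566 -0.882 -0.228] w 0.6498214669149618 q [-0.1    0.132  1.939  0.103  1.169 -1.439]
n 5 slide [0.386 0.371 0.355] ang [ 0.262 -0.287 -0.792] | pos [ 0.548 -0.014  0.314] to [0.506 0.043 0.275] err mm [-42.05   56.052 -38.875] rot deg [  5.234  -5.735 -15.833]
```

```bash
python3 -m creep '[{"slide":[0.38,0.37,0.3],"angular":[0.26,-0.28,-0.78]},{"slide":[0.38,0.37,0.3],"angular":[0.26,-0.28,-0.78]},{"slide":[0.38,0.37,0.3],"angular":[0.26,-0.28,-0.78]},{"slide":[0.38,0.37,0.3],"angular":[0.26,-0.28,-0.78]},{"slide":[0.1,0.1,0.1],"angular":[0.1,-0.1,-0.3]}]'
python3 -m creep '[{"slide":[0,0,0],"angular":[0,0,0]}]'
python3 -c "
from plan import *
st()
rows(target([.506,.0425,.09],90,0),3)
snap('top','top13');crop('top13',240,200,360,290,6.6,'c28');snap('scene','scene13');crop('scene13',250,170,410,290,5,'c29')
"
```

```text
time: 14.72
tool_pos: [0.5125, 0.0352, 0.2854]
tcp_rot: [-0.059, -3.122, -0.019]
wrist_force: [-0.8, 0.5, -0.2]
width: 0.649
time: 14.8
tool_pos: [0.5132, 0.0346, 0.2858]
tcp_rot: [-0.062, -3.123, -0.02]
wrist_force: [-0.3, 1.1, -0.0]
width: 0.648
t 14.8 tcp [0.513 0.035 0.286] grasp [0.51  0.037 0.131] z [-0.018  0.013 -1.   ] psi 87.71220183177024 F [-0.278  1.133 -0.032] w 0.647693995837626 q [ 0.014  0.074  2.057  0.015  1.028 -1.525]
n 3 slide [0.092 0.099 0.546] ang [ 0.06  -0.088 -0.19 ] | pos [0.513 0.035 0.286] to [0.506 0.043 0.245] err mm [ -7.194   7.931 -40.787] rot deg [ 0.72  -1.051 -2.281]
```

View pics/c28.png

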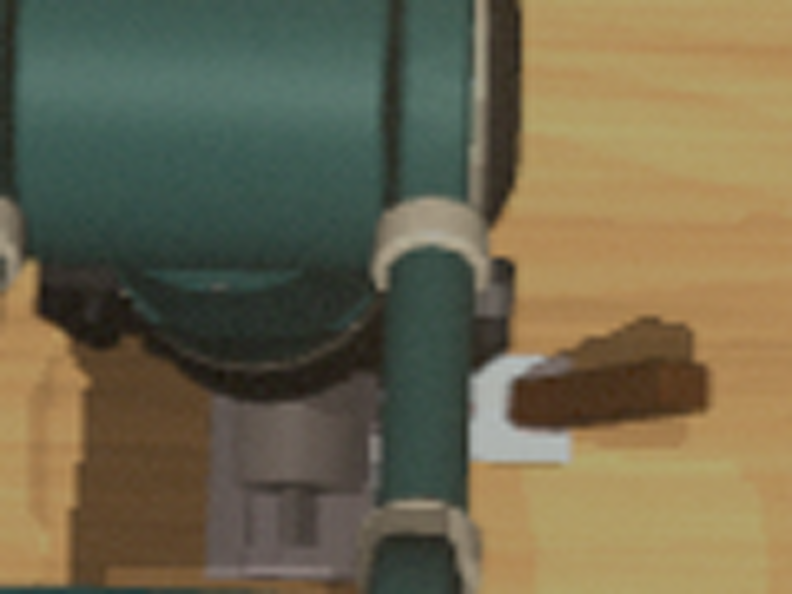

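View pics/c29.png

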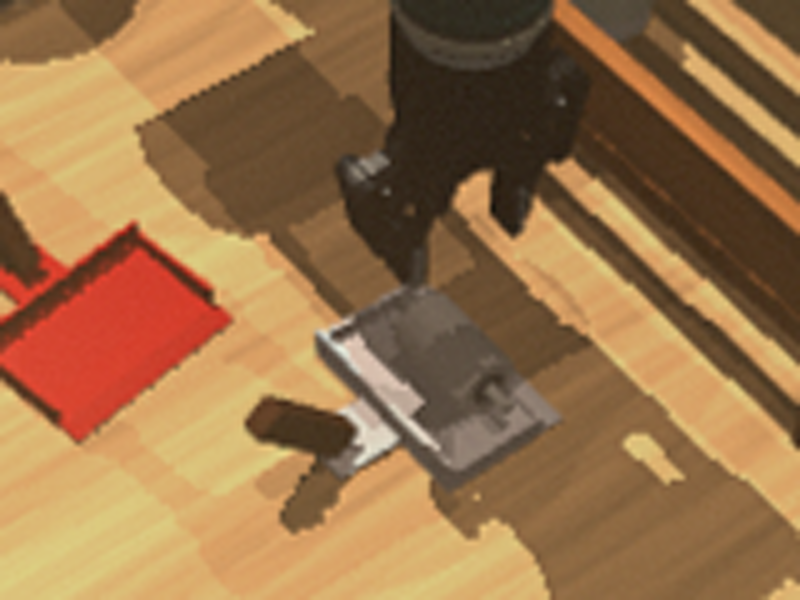

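```bash
python3 -m creep '[{"slide":[0.1,0.1,0.5],"angular":[0.06,-0.09,-0.19]},{"slide":[0.1,0.1,0.5],"angular":[0.06,-0.09,-0.19]},{"slide":[0.1,0.1,0.5],"angular":[0.06,-0.09,-0.19]},{"slide":[0,0,0],"angular":[0,0,0]},{"slide":[0,0,0],"angular":[0,0,0]}]'
python3 -c "
from plan import *
st()
rows(target([.506,.0425,.027],90,0),4)
"
```

```text
time: 15.32
tool_pos: [0.5073, 0.0412, 0.2492]
tcp_rot: [0.006, 3.14, 0.0]
wrist_force: [-0.6, 0.4, 0.7]
width: 0.654
t 15.32 tcp [0.507 0.041 0.249] grasp [0.508 0.041 0.094] z [ 0.002  0.    -1.   ] psi 89.79575076943303 F [-0.62   0.416  0.72 ] w 0.6544563871267327 q [ 0.032  0.105  2.102  0.     0.933 -1.535]
n 4 slide [0.013 0.013 0.672] ang [ 0.     0.006 -0.013] | pos [0.507 0.041 0.249] to [0.506 0.043 0.182] err mm [ -1.273   1.325 -67.169] rot deg [ 0.004  0.092 -0.204]
```

```bash
python3 -m creep '[{"slide":[0.01,0.02,0.6],"angular":[0,0,0]},{"slide":[0.01,0.02,0.6],"angular":[0,0,0]},{"slide":[0.01,0.02,0.6],"angular":[0,0,0]},{"slide":[0,0,0],"angular":[0,0,0]},{"slide":[0,0,0],"angular":[0,0,0]}]'
python3 -c "
from plan import *
st()
rows(target([.506,.0425,.027],90,0),1)
snap('scene','scene14');crop('scene14',270,170,400,270,6,'c30')
"
```

```text
time: 15.73
tool_pos: [0.5069, 0.0428, 0.2046]
tcp_rot: [0.005, 3.139, 0.0]
wrist_force: [0.6, 0.0, 1.0]
width: 0.646
t 15.73 tcp [0.507 0.043 0.205] grasp [0.507 0.043 0.05 ] z [ 0.002  0.    -1.   ] psi 89.82196555426901 F [0.561 0.041 1.003] w 0.6463291756017027 q [ 0.035  0.168  2.13  -0.     0.841 -1.532]
n 1 slide [ 0.037 -0.013  0.905] ang [ 0.001  0.032 -0.045] | pos [0.507 0.043 0.205] to [0.506 0.043 0.182] err mm [ -0.865  -0.319 -22.626] rot deg [ 0.002  0.129 -0.178]
```

View pics/c30.png

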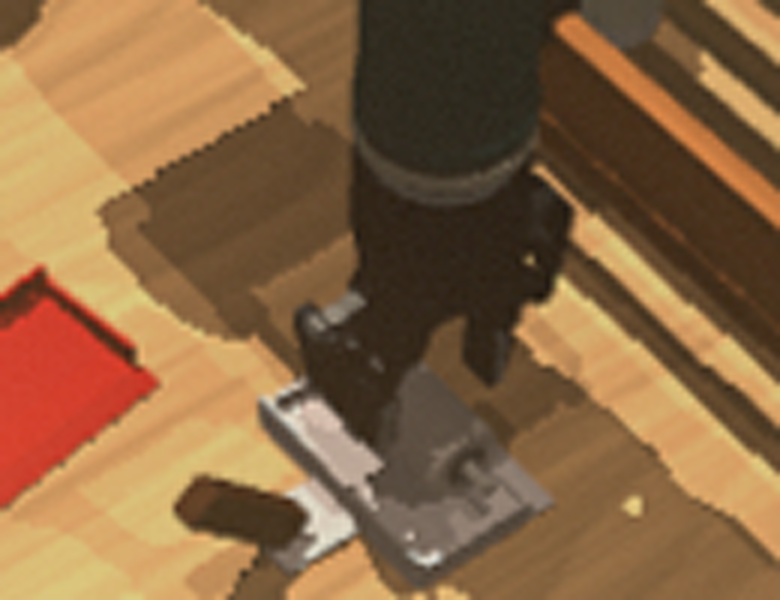

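Fingers straddle the roller body. Descend the last 22 mm and watch force.

```bash
python3 -m creep '[{"slide":[0.02,0,0.4],"angular":[0,0,0]},{"slide":[0.02,0,0.4],"angular":[0,0,0]},{"slide":[0,0,0.1],"angular":[0,0,0]},{"slide":[0,0,0],"angular":[0,0,0]}]'
python3 -c "
from plan import *
st()
"
python3 -m creep '[{"slide":[0,0,0],"angular":[0,0,0]},{"slide":[0,0,0],"angular":[0,0,0]},{"slide":[0,0,0],"angular":[0,0,0]},{"slide":[0,0,0],"angular":[0,0,0]},{"slide":[0,0,0],"angular":[0,0,0]}]' 1 40
python3 -c "
from plan import *
st()
snap('scene','scene15');crop('scene15',270,170,400,270,6,'c31')
"
```

```text
time: 16.12
tool_pos: [0.5046, 0.0432, 0.1806]
tcp_rot: [0.004, 3.141, -0.0]
wrist_force: [-0.5, 0.7, -0.5]
width: 0.651
t 16.12 tcp [0.505 0.043 0.181] grasp [0.505 0.043 0.026] z [ 0. -0. -1.] psi 89.87080340818785 F [-0.454  0.709 -0.479] w 0.6508113834628385 q [ 0.036  0.203  2.145 -0.     0.793 -1.532]
time: 16.53
tool_pos: [0.5054, 0.0432, 0.1818]
tcp_rot: [0.003, 3.139, 0.0]
wrist_force: [0.1, -0.3, -0.6]
width: 0.453
t 16.53 tcp [0.505 0.043 0.182] grasp [0.506 0.043 0.027] z [ 0.003  0.    -1.   ] psi 89.87633583231533 F [ 0.132 -0.3   -0.643] w 0.4527936089751738 q [ 0.036  0.202  2.144 -0.     0.793 -1.532]
```

View pics/c31.png

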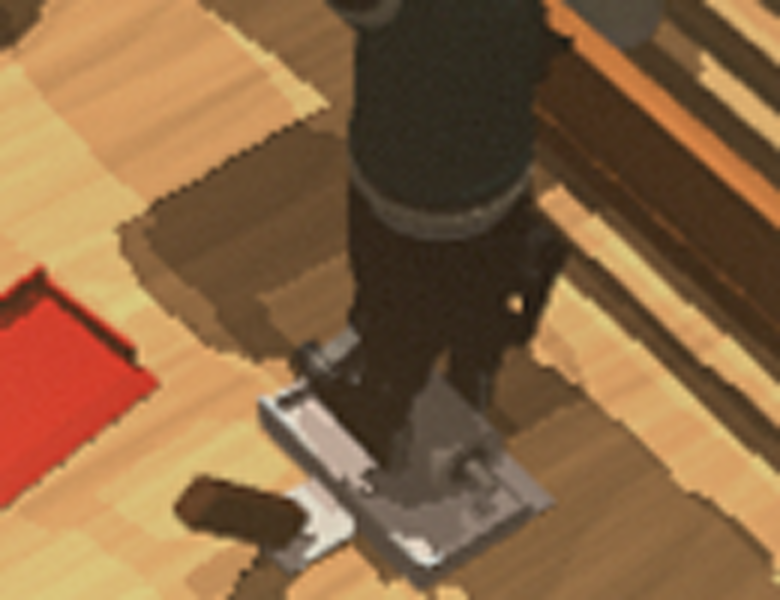

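```bash
python3 -m creep '[{"slide":[0,0,-0.2],"angular":[0,0,0]},{"slide":[0,0,-0.4],"angular":[0,0,0]},{"slide":[0,0,-0.8],"angular":[0,0,0]},{"slide":[0,0,-1],"angular":[0,0,0]},{"slide":[0,0,-1],"angular":[0,0,0]}]'
python3 -m creep '[{"slide":[0,0,-1],"angular":[0,0,0]},{"slide":[0,0,-0.8],"angular":[0,0,0]},{"slide":[0,0,-0.4],"angular":[0,0,0]},{"slide":[0,0,0],"angular":[0,0,0]}]'
python3 -c "
from plan import *
st()
snap('scene','scene16');crop('scene16',270,130,430,250,5,'c32')
rows(target([.534,-.349,.17],13,0))
"
```

```text
time: 17.0
tool_pos: [0.5048, 0.0432, 0.268]
tcp_rot: [0.003, 3.14, -0.0]
wrist_force: [0.7, -0.1, -2.6]
width: 0.449
time: 17.33
tool_pos: [0.5063, 0.0433, 0.3256]
tcp_rot: [0.003, 3.132, 0.0]
wrist_force: [0.7, 0.3, -1.0]
width: 0.453
t 17.33 tcp [0.506 0.043 0.326] grasp [0.508 0.043 0.171] z [ 0.01  0.   -1.  ] psi 89.88049103607597 F [ 0.669  0.339 -1.003] w 0.4533936881424055 q [ 0.036  0.01   2.044 -0.     1.079 -1.532]
n 20 slide [-0.554 -0.642 -0.002] ang [0.003 0.004 0.961] | pos [0.506 0.043 0.323] to [ 0.534 -0.349  0.325] err mm [  28.497 -392.231    1.604] rot deg [ 0.249  0.302 76.875]
```

View pics/c32.png

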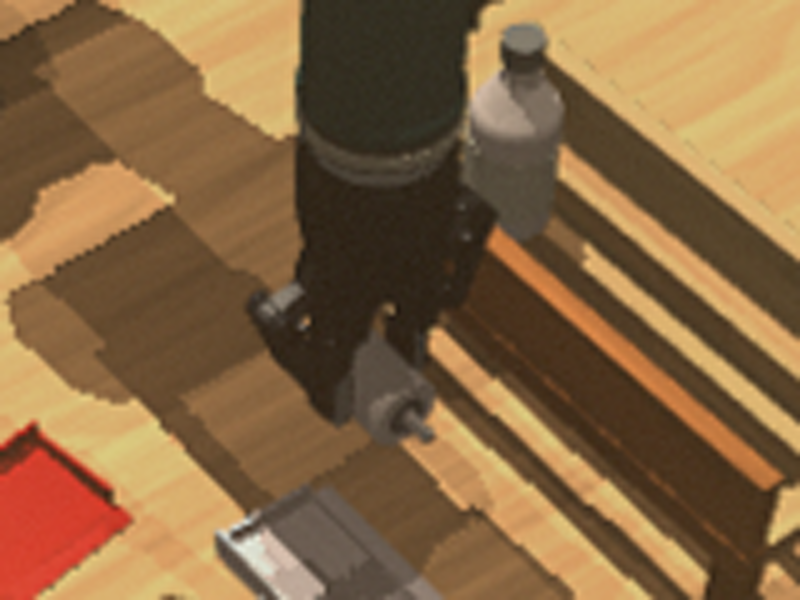

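```bash
python3 -m creep '[{"slide":[-0.3,-0.35,0],"angular":[0,0,0.5]},{"slide":[-0.55,-0.64,0],"angular":[0,0,0.96]},{"slide":[-0.55,-0.64,0],"angular":[0,0,0.96]},{"slide":[-0.55,-0.64,0],"angular":[0,0,0.96]},{"slide":[-0.55,-0.64,0],"angular":[0,0,0.96]}]'
python3 -m creep '[{"slide":[-0.55,-0.64,0],"angular":[0,0,0.96]},{"slide":[-0.55,-0.64,0],"angular":[0,0,0.96]},{"slide":[-0.55,-0.64,0],"angular":[0,0,0.96]},{"slide":[-0.55,-0.64,0],"angular":[0,0,0.96]},{"slide":[-0.55,-0.64,0],"angular":[0,0,0.96]}]'
python3 -c "
from plan import *
st()
rows(target([.534,-.349,.17],12.5,0))
"
```

```text
time: 17.8
tool_pos: [0.5583, -0.0375, 0.3194]
tcp_rot: [-0.484, -3.103, -0.0]
wrist_force: [-0.7, -0.1, -1.3]
width: 0.452
time: 18.22
tool_pos: [0.586, -0.1391, 0.3191]
tcp_rot: [-0.996, -2.978, -0.001]
wrist_force: [0.1, 0.7, -1.8]
width: 0.452
t 18.22 tcp [ 0.586 -0.139  0.319] grasp [ 0.586 -0.139  0.164] z [-0.001  0.001 -1.   ] psi 53.029302391679835 F [ 0.122  0.696 -1.842] w 0.45177779721800243 q [-0.275  0.195  1.851  0.001  1.096 -1.2  ]
n 11 slide [-0.532 -0.602 -0.022] ang [-0.001 -0.002  0.921] | pos [ 0.586 -0.139  0.319] to [ 0.534 -0.349  0.325] err mm [ -52.037 -209.894    5.918] rot deg [-0.032 -0.08  40.529]
```

```bash
python3 -m creep '[{"slide":[-0.55,-0.62,-0.03],"angular":[0,0,0.96]},{"slide":[-0.55,-0.62,-0.03],"angular":[0,0,0.96]},{"slide":[-0.55,-0.62,-0.03],"angular":[0,0,0.96]},{"slide":[-0.55,-0.62,-0.03],"angular":[0,0,0.96]},{"slide":[-0.55,-0.62,-0.03],"angular":[0,0,0.96]}]'
python3 -m creep '[{"slide":[-0.55,-0.62,-0.03],"angular":[0,0,0.96]},{"slide":[-0.55,-0.62,-0.03],"angular":[0,0,0.96]},{"slide":[-0.5,-0.55,-0.03],"angular":[0,0,0.85]},{"slide":[-0.4,-0.4,0],"angular":[0,0,0.6]},{"slide":[-0.2,-0.2,0],"angular":[0,0,0.3]}]'
python3 -m creep '[{"slide":[0,0,0],"angular":[0,0,0]},{"slide":[0,0,0],"angular":[0,0,0]}]'
python3 -c "
from plan import *
st()
rows(target([.534,-.349,.17],12.5,0))
"
```

```text
time: 18.63
tool_pos: [0.5806, -0.2421, 0.3227]
tcp_rot: [-1.478, -2.77, -0.001]
wrist_force: [0.8, 1.3, -1.3]
width: 0.454
time: 19.05
tool_pos: [0.5534, -0.3191, 0.3256]
tcp_rot: [-1.82, -2.56, -0.001]
wrist_force: [-0.8, -0.8, -1.8]
width: 0.455
time: 19.22
tool_pos: [0.5544, -0.3171, 0.3268]
tcp_rot: [1.815, 2.564, 0.003]
wrist_force: [-0.2, 0.8, -0.9]
width: 0.453
t 19.22 tcp [ 0.554 -0.317  0.327] grasp [ 0.555 -0.317  0.172] z [ 0.002  0.001 -1.   ] psi 19.41347608190686 F [-0.203  0.828 -0.869] w 0.4528426080075378 q [-0.559  0.253  1.765  0.002  1.123 -0.899]
n 2 slide [-0.483 -0.582  0.035] ang [ 0.014 -0.007  0.864] | pos [ 0.554 -0.317  0.327] to [ 0.534 -0.349  0.325] err mm [-20.368 -31.854  -1.809] rot deg [ 0.111 -0.053  6.914]
```

```bash
python3 -m creep '[{"slide":[-0.48,-0.58,0.2],"angular":[0,0,0.86]},{"slide":[-0.48,-0.58,0.4],"angular":[0,0,0.86]},{"slide":[0,0,0.6],"angular":[0,0,0]},{"slide":[0,0,0.5],"angular":[0,0,0]},{"slide":[0,0,0],"angular":[0,0,0]}]'
python3 -m creep '[{"slide":[0,0,0],"angular":[0,0,0]}]'
python3 -c "
from plan import *
st()
rows(target([.534,-.349,.12],12.5,0))
snap('scene','scene17');crop('scene17',165,240,285,360,5,'c33')
snap('top','top17');crop('top17',400,200,520,300,6,'c34')
"
```

```text
time: 19.63
tool_pos: [0.5336, -0.3471, 0.2817]
tcp_rot: [-1.961, -2.449, -0.003]
wrist_force: [-0.7, 0.2, -2.8]
width: 0.455
time: 19.72
tool_pos: [0.5344, -0.3474, 0.2839]
tcp_rot: [-1.963, -2.452, -0.003]
wrist_force: [0.5, 0.1, -1.5]
width: 0.451
t 19.72 tcp [ 0.534 -0.347  0.284] grasp [ 0.535 -0.347  0.129] z [ 0.     0.002 -1.   ] psi 12.650318489276433 F [ 0.496  0.059 -1.511] w 0.45131500667632796 q [-0.616  0.292  1.802  0.002  1.049 -0.838]
n 1 slide [-0.058 -0.031  0.355] ang [ 0.014 -0.029  0.038] | pos [ 0.534 -0.347  0.284] to [ 0.534 -0.349  0.275] err mm [-0.429 -1.555 -8.889] rot deg [ 0.054 -0.116  0.15 ]
```

View pics/c33.png

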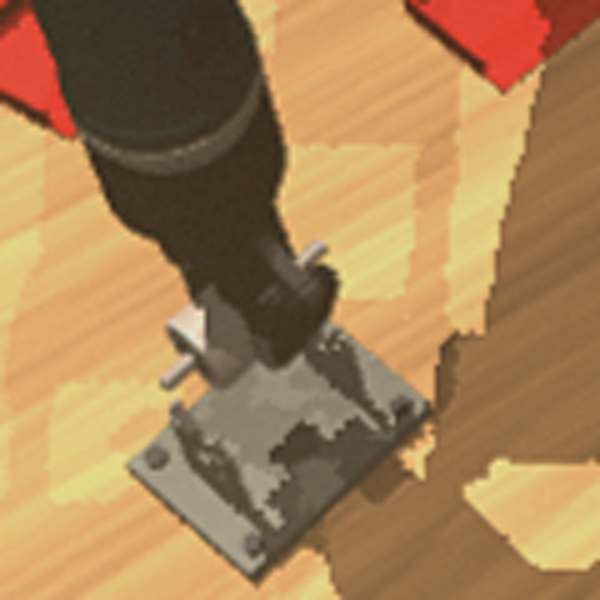

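View pics/c34.png

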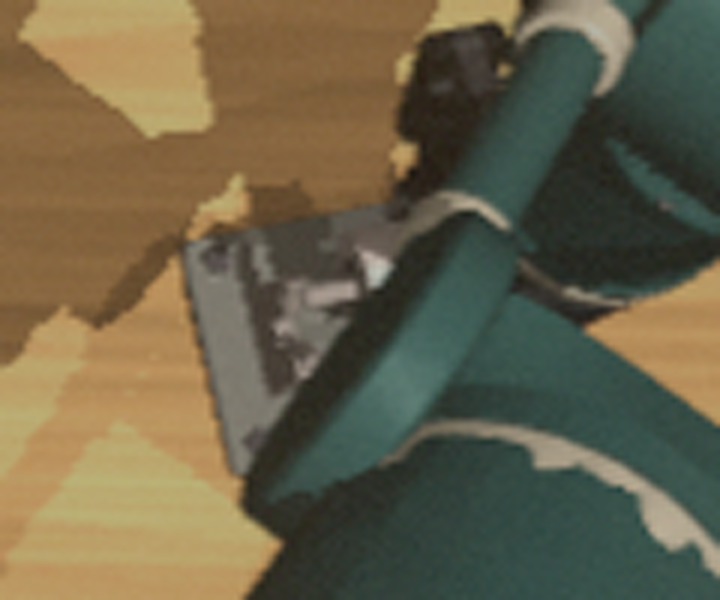

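```bash
python3 -c "
from plan import *
for z in (.118,.124,.13):
  a=pw('scene',198,316.4,z=z);b=pw('scene',229.4,289.3,z=z); print(z,a,b,(a+b)/2,np.linalg.norm(a-b),np.degrees(np.arctan2(a[1]-b[1],a[0]-b[0])))
# left (top view) stub end
print(pw('top',400+305/6,200+297/6,z=.124))
p,d=np.load('pics/scene17.npy'),0
print(p[310:320,194:204].round(3)[::3,::2])
# expected seated ends, and slot mid projections in both cams
for c in([.534,-.3495],[.537,-.35],[.5314,-.349]):
  u=np.array([-np.sin(np.radians(12.5)),np.cos(np.radians(12.5))])
  for s in(.038,-.038):
    q=np.r_[np.array(c)+s*u,.046]; print(c,s,'scene',proj('scene',q)[:2],'top',proj('top',q)[:2])
"
python3 -c "
from h import *
crop('scene0',195,290,260,340,12,'c35'); crop('top0',430,230,490,275,13,'c36')"
```

```text
0.118 [ 0.543 -0.392  0.118] [ 0.524 -0.301  0.118] [ 0.534 -0.347  0.118] 0.09344707263647518 -77.90525181804388
0.124 [ 0.547 -0.393  0.124] [ 0.528 -0.302  0.124] [ 0.537 -0.347  0.124] 0.09286068546239225 -77.90525181804382
0.13 [ 0.551 -0.393  0.13 ] [ 0.531 -0.303  0.13 ] [ 0.541 -0.348  0.13 ] 0.09227429828830926 -77.90525181804388
[ 0.524 -0.302  0.124]
[[1.216 1.217 1.215 1.216 1.073]
 [1.213 1.207 1.214 1.068 1.07 ]
 [1.208 1.21  1.066 1.07  1.208]
 [1.199 1.203 1.205 1.199 1.204]]
[0.534, -0.3495] 0.038 scene [230.144 307.976] top [447.489 254.166]
[0.534, -0.3495] -0.038 scene [206.143 329.554] top [481.385 247.728]
[0.537, -0.35] 0.038 scene [230.596 308.959] top [447.705 252.809]
[0.537, -0.35] -0.038 scene [206.575 330.599] top [481.586 246.377]
[0.5314, -0.349] 0.038 scene [229.777 307.111] top [447.271 255.342]
[0.5314, -0.349] -0.038 scene [205.795 328.635] top [481.18  248.898]
```

View pics/c35.png

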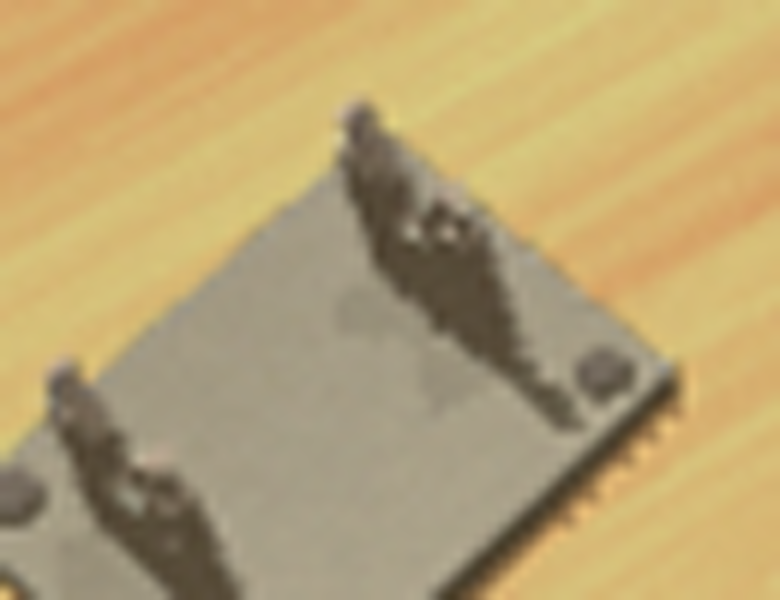

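View pics/c36.png

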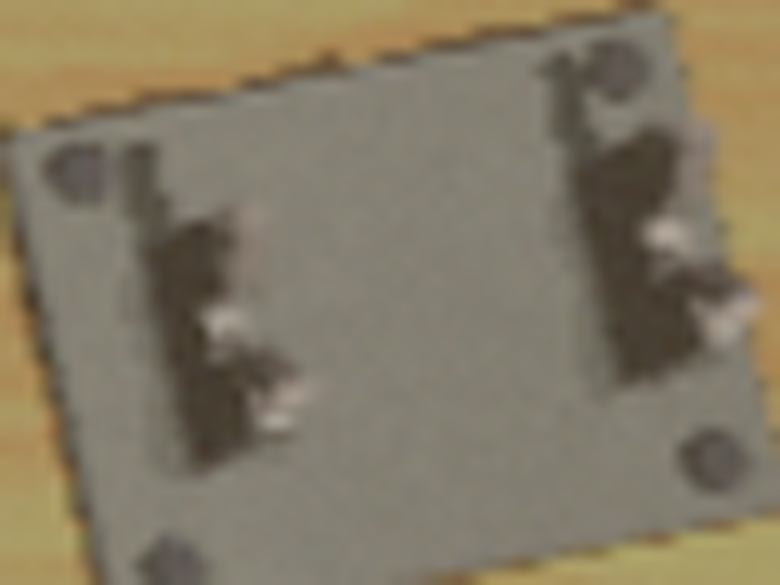

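```bash
python3 -m creep '[{"slide":[-0.08,-0.02,0.4],"angular":[0,0,0]},{"slide":[0,0,0.5],"angular":[0,0,0.03]},{"slide":[0,0,0.5],"angular":[0,0,0]},{"slide":[0,0,0.4],"angular":[0,0,0]},{"slide":[0,0,0],"angular":[0,0,0]}]'
python3 -m creep '[{"slide":[0,0,0],"angular":[0,0,0]}]'
python3 -c "
from plan import *
st()
rows(target([.534,-.3495,.055],12.5,0))
snap('scene','scene18');crop('scene18',165,240,285,360,5,'c37')
"
```

```text
time: 20.23
tool_pos: [0.533, -0.3498, 0.2362]
tcp_rot: [-1.965, -2.445, -0.002]
wrist_force: [-0.1, 1.3, -1.6]
width: 0.454
time: 20.32
tool_pos: [0.5338, -0.3504, 0.2384]
tcp_rot: [-1.967, -2.448, -0.003]
wrist_force: [0.2, 0.7, -1.5]
width: 0.457
t 20.32 tcp [ 0.534 -0.35   0.238] grasp [ 0.534 -0.35   0.083] z [-0.     0.002 -1.   ] psi 12.430715272292598 F [ 0.151  0.711 -1.525] w 0.4571071043298912 q [-0.62   0.343  1.829  0.002  0.971 -0.838]
n 2 slide [0.016 0.007 0.567] ang [ 0.003 -0.015 -0.009] | pos [ 0.534 -0.35   0.238] to [ 0.534 -0.349  0.21 ] err mm [  0.187   0.907 -28.373] rot deg [ 0.025 -0.117 -0.069]
```

View pics/c37.png

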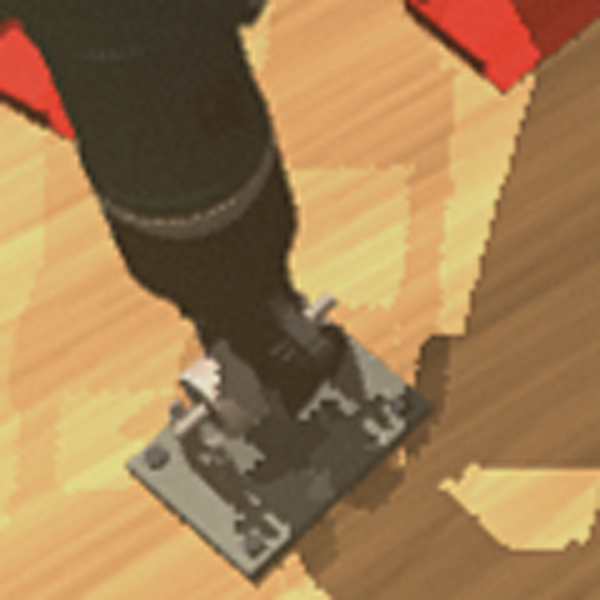

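```bash
python3 -m creep '[{"slide":[0.02,0.01,0.25],"angular":[0,0,0]},{"slide":[0.02,0.01,0.25],"angular":[0,0,0]},{"slide":[0,0,0],"angular":[0,0,0]}]'
python3 -m creep '[{"slide":[0,0,0.15],"angular":[0,0,0]},{"slide":[0,0,0.15],"angular":[0,0,0]},{"slide":[0,0,0],"angular":[0,0,0]}]'
python3 -c "
from plan import *
st()
snap('scene','scene19');crop('scene19',165,240,285,360,5,'c38')
"
```

```text
time: 20.62
tool_pos: [0.5344, -0.3494, 0.2267]
tcp_rot: [1.967, 2.449, 0.003]
wrist_force: [-1.3, 0.1, -2.4]
width: 0.457
time: 20.87
tool_pos: [0.534, -0.3499, 0.2197]
tcp_rot: [1.967, 2.449, 0.001]
wrist_force: [-3.2, -1.1, -1.3]
width: 0.455
t 20.87 tcp [ 0.534 -0.35   0.22 ] grasp [ 0.534 -0.35   0.065] z [ 0.001  0.    -1.   ] psi 12.459087874116182 F [-3.219 -1.118 -1.283] w 0.4548215261236641 q [-0.619  0.364  1.84   0.001  0.937 -0.837]
```

View pics/c38.png

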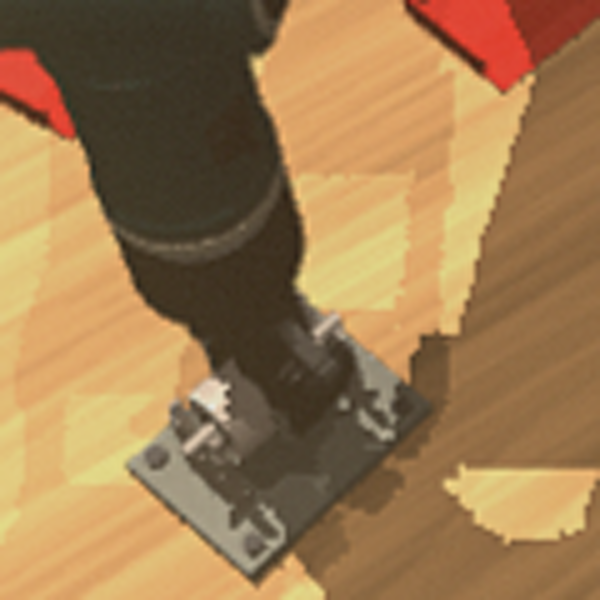

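```bash
python3 -m creep '[{"slide":[0,-0.03,0.1],"angular":[0,0,0]},{"slide":[0,0,0.12],"angular":[0,0,0]},{"slide":[0,0,0.1],"angular":[0,0,0]},{"slide":[0,0,0],"angular":[0,0,0]}]'
python3 -c "
from plan import *
st()"
```

```text
time: 21.25
tool_pos: [0.5338, -0.3498, 0.2115]
tcp_rot: [1.967, 2.448, 0.003]
wrist_force: [-2.9, -0.9, -2.5]
width: 0.452
t 21.25 tcp [ 0.534 -0.35   0.212] grasp [ 0.534 -0.35   0.057] z [ 0.002  0.    -1.   ] psi 12.431982623720684 F [-2.887 -0.939 -2.478] w 0.4516996724922619 q [-0.62   0.373  1.845  0.002  0.922 -0.838]
```

```bash
python3 -m creep '[{"slide":[0,-0.03,0.06],"angular":[0,0,0]},{"slide":[0,0,0.06],"angular":[0,0,0]},{"slide":[0,0,0],"angular":[0,0,0]}]'
python3 -c "
from plan import *
st()"
python3 -m creep '[{"slide":[0,0,0.05],"angular":[0,0,0]},{"slide":[0,0,0.03],"angular":[0,0,0]},{"slide":[0,0,0],"angular":[0,0,0]}]'
python3 -c "
from plan import *
st()
snap('scene','scene20');crop('scene20',165,240,285,360,5,'c39')
"
```

```text
time: 21.5
tool_pos: [0.5336, -0.3501, 0.2098]
tcp_rot: [1.966, 2.447, 0.003]
wrist_force: [-3.4, -0.8, 0.8]
width: 0.452
t 21.5 tcp [ 0.534 -0.35   0.21 ] grasp [ 0.534 -0.35   0.055] z [ 0.003 -0.    -1.   ] psi 12.430948093045897 F [-3.431 -0.759  0.753] w 0.45181071798113825 q [-0.62   0.375  1.846  0.002  0.917 -0.839]
time: 21.75
tool_pos: [0.5337, -0.3501, 0.2095]
tcp_rot: [1.966, 2.447, 0.003]
wrist_force: [-6.0, 2.7, 11.3]
width: 0.45
t 21.75 tcp [ 0.534 -0.35   0.209] grasp [ 0.534 -0.35   0.054] z [ 0.003 -0.    -1.   ] psi 12.442436833698654 F [-6.003  2.702 11.328] w 0.44979088390017136 q [-0.62   0.376  1.846  0.002  0.917 -0.839]
```

View pics/c39.png

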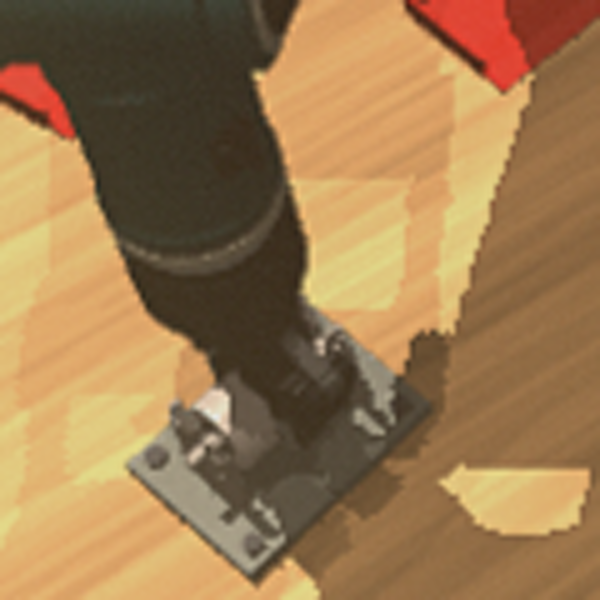

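```bash
python3 -m creep '[{"slide":[0,0,-0.04],"angular":[0,0,0]},{"slide":[0,0,0],"angular":[0,0,0]}]'
python3 -m creep '[{"slide":[0,0,0],"angular":[0,0,0]},{"slide":[0,0,0],"angular":[0,0,0]},{"slide":[0,0,0],"angular":[0,0,0]},{"slide":[0,0,0],"angular":[0,0,0]},{"slide":[0,0,0],"angular":[0,0,0]}]' -0.4
python3 -m creep '[{"slide":[0,0,-0.2],"angular":[0,0,0]},{"slide":[0,0,-0.4],"angular":[0,0,0]},{"slide":[0,0,-0.8],"angular":[0,0,0]},{"slide":[0,0,-1],"angular":[0,0,0]},{"slide":[0,0,-1],"angular":[0,0,0]}]'
python3 -m creep '[{"slide":[0,0,-1],"angular":[0,0,0]},{"slide":[-1,0,-1],"angular":[0,0,0]},{"slide":[-1,0,-1],"angular":[0,0,0]},{"slide":[-1,0,-0.5],"angular":[0,0,0]},{"slide":[-1,0,0],"angular":[0,0,0]}]'
python3 -c "
from plan import *
st()"
```

```text
time: 21.97
tool_pos: [0.5337, -0.3501, 0.2096]
tcp_rot: [1.966, 2.447, 0.003]
wrist_force: [-4.6, 1.9, 7.0]
width: 0.455
time: 22.38
tool_pos: [0.5336, -0.3501, 0.2082]
tcp_rot: [1.966, 2.447, 0.003]
wrist_force: [0.3, 0.4, 0.7]
width: 0.7
time: 22.8
tool_pos: [0.533, -0.35, 0.2945]
tcp_rot: [1.967, 2.448, 0.003]
wrist_force: [-0.5, -0.2, 0.1]
width: 0.696
time: 23.22
tool_pos: [0.5556, -0.4494, 0.3882]
tcp_rot: [1.96, 2.44, 0.002]
wrist_force: [0.1, -0.7, 0.9]
width: 0.702
t 23.22 tcp [ 0.556 -0.449  0.388] grasp [ 0.557 -0.45   0.233] z [ 0.01  -0.007 -1.   ] psi 12.459572885709179 F [ 0.115 -0.661  0.889] w 0.7015944292617278 q [-0.715  0.343  1.533  0.002  1.253 -0.933]
```

```bash
python3 -m creep '[{"slide":[-1,0,0],"angular":[0,0,0]},{"slide":[-1,0,0],"angular":[0,0,0]},{"slide":[-1,0,0],"angular":[0,0,0]},{"slide":[-1,0,0],"angular":[0,0,0]},{"slide":[0,0,0],"angular":[0,0,0]}]'
python3 -c "
from plan import *
st()
snap('scene','scene21');crop('scene21',180,285,265,365,8,'c40')
snap('top','top21');crop('top21',410,210,510,290,7,'c41')
k=12.5
for s in(.048,-.048):
  u=np.array([-np.sin(np.radians(k)),np.cos(np.radians(k))]); q=np.r_[np.array([.534,-.3495])+s*u,.05]; print(proj('scene',q)[:2],proj('top',q)[:2])
"
```

```text
time: 23.63
tool_pos: [0.5757, -0.5494, 0.3813]
tcp_rot: [1.968, 2.443, -0.0]
wrist_force: [-0.5, 0.5, -0.2]
width: 0.702
t 23.63 tcp [ 0.576 -0.549  0.381] grasp [ 0.576 -0.55   0.226] z [ 0.004 -0.003 -1.   ] psi 12.293452495145225 F [-0.481  0.527 -0.186] w 0.7017323512556426 q [-0.793  0.504  1.323  0.001  1.31  -1.008]
[232.957 304.406] [443.412 254.752]
[202.54  331.711] [486.364 246.594]
```

View pics/c40.png

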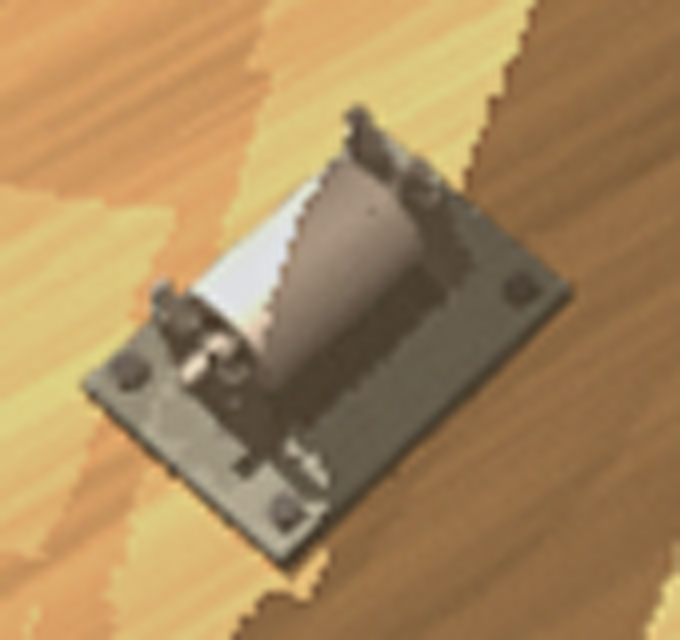

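View pics/c41.png

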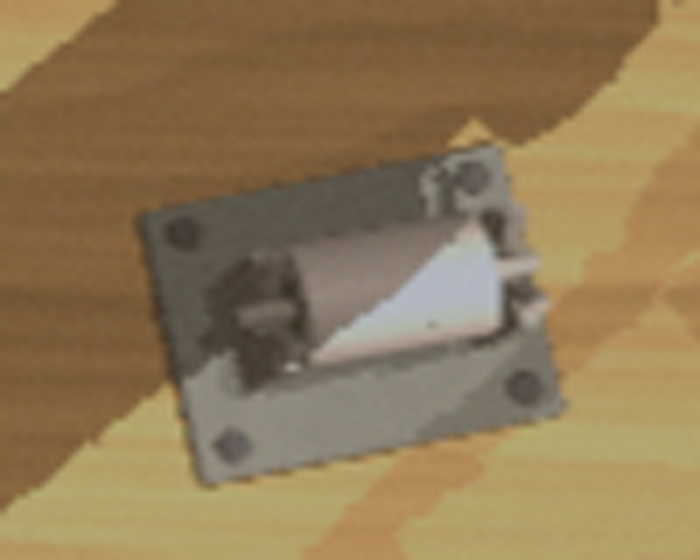

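View pics/scene21.png

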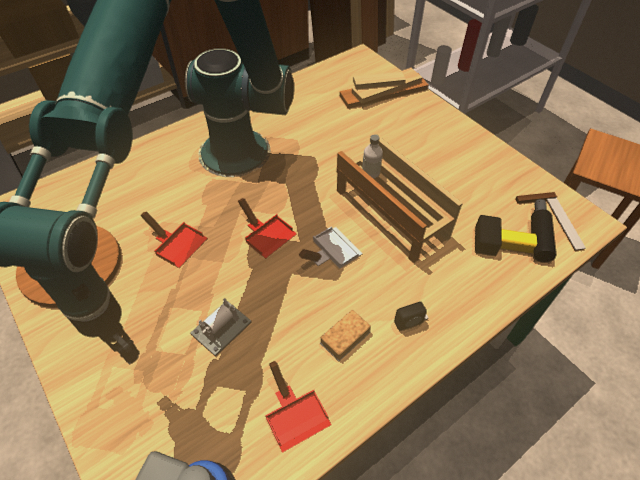

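View pics/top21.png

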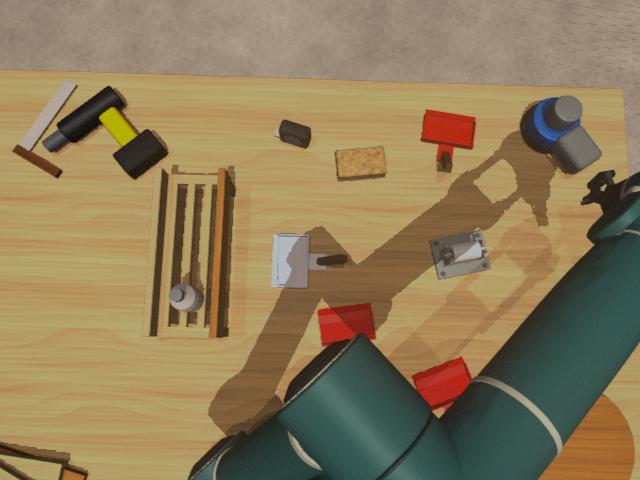

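```bash
python3 -c "
from pc import *
P,c,uv=cloud('top','top21',454,242,481,262); 
for lo,hi in((-.33,-.318),(-.355,-.343),(-.378,-.366)):
  q=P[(P[:,1]>lo)&(P[:,1]<hi)]; print(lo,len(q),np.percentile(q[:,2],[80,90,95]))
a,b=pw('top',444,255.4,z=.05),pw('top',487.1,247.7,z=.05); print(a,b,np.linalg.norm(a-b))
a=np.load('pics/top0.npy');b=np.load('pics/top21.npy')
i0=cv2.imread('pics/top0.png').astype(int);i1=cv2.imread('pics/top21.png').astype(int)
for n,(u0,v0,u1,v1) in dict(block=(330,140,392,186),tape=(270,115,318,152),glue=(165,280,205,315)).items():
  print(n,np.abs(i0-i1)[v0:v1,u0:u1].mean(), np.abs(a-b)[v0:v1,u0:u1].mean())
"
```

```text
-0.33 75 [0.06874429 0.07001688 0.07079166]
-0.355 110 [0.06859864 0.07054237 0.07131852]
-0.378 100 [0.06906105 0.07024306 0.07072067]
[ 0.52223036 -0.30390192  0.05      ] [ 0.54200048 -0.3979128   0.05      ] 0.09606718025910953
block 8.852150537634408 0.01464689
tape 8.031906906906906 0.01105896
glue 8.260714285714286 0.013484444
```

```bash
python3 -c "
from h import *
print(order.finish_job())"
```

```text
the job is handed in; nothing more can be done
None
```

The job is done and handed in at about 24 s: the roller is in the stand with its axle resting in both slots, and the scoop lies flat about 90 mm clear of the shelf.

- **Scooping:** I gripped the silver scoop's handle leaned back 40° and slid it under the shelf to the back board. The roller settled in the trough and came out with it. The wrist force peaked at about 58 N against the board.
- **Placing:** I gripped the roller across its diameter and lowered it into the slots until it bottomed out, pressing about 11 N. I then released it and moved the arm clear.
- **Roller seat:** The last pictures show the top of the roller level along its length at 0.070–0.071 m, so its centre is about 50 mm above the bench. Both axle ends are within about 1 pixel of where they should be when seated, and 96 mm apart as expected.
- **Other objects:** The glue bottle, sanding block and tape measure look unmoved by eye in both views. My before-and-after image comparison did not settle this either way. It showed average differences of about 8 grey levels and 11–15 mm in depth, which I put down to shadows and depth noise without confirming it.
- **Camera disagreement:** The two cameras differed by about 5 mm in x. I allowed for this by averaging them and by comparing the roller and stand in the same picture.

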